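# Load a sanding drum onto the leaning arbor in the bench vice

### The job

Load the sanding arbor that is held leaning in the bench vice: first slide the flanged reducing bush down to the arbor's shoulder, flange first, then the sanding drum over the bush until it sits on the bush's flange, then the end cap, flat face down with its boss outwards, until it lies flush on the drum. Put them on one at a time and leave all three fully home and let go; I will fit the bolt myself, so do not disturb the bolt, the spanner or the hand plane.

Things in the scene. Friction and masses are not known exactly. Their poses are not given: they have to be found in the camera images.
- arbor_shoulder (a point): Bright steel arbor clamped fast in the vice, leaning 22 to 33 degrees from vertical, roughly towards the robot. Point: on its axis, at the top face of its fixed shoulder collar (44 mm diameter, 12 mm thick), 170 to 185 mm above the bench; z points outwards along the axis, y is level. The shaft above the shoulder is 20 mm in diameter and 94 mm long, its last 10 mm tapering to 12 mm.
- vice: Blue bench vice, fixed to the bench; origin under the middle of its jaws, z up. Jaws 100 mm wide along x, tops 148 mm above the bench. The screw runs level along y: handle on the +y side to 165 mm out, body on the -y side to 145 mm out. The arbor leans to its -x side.
- bush_mid (a point): Flanged reducing bush of bare aluminium, the tall one with a narrow sleeve: flange 60 mm diameter, 10 mm thick; sleeve 38 mm diameter above it; 66 mm tall in all, bore 23.5 mm right through, 190 g. Stands on its flange. Point: on its axis, half-way up (33 mm above the flange's underside); z from flange to sleeve. Home on the arbor it is 33 mm out from the shoulder.
- drum_mid (a point): Sanding drum, a fat plain tube of black rubber with a brown abrasive sleeve: 62 mm diameter, 62 mm tall, bore 44 mm right through (loose on the shaft, guided by the bush's sleeve, whose end has a 3 mm chamfer), 200 g, both ends alike, stands upright. Point: its centre, z along its axis. Home it is 41 mm out from the shoulder, its outer end 6 mm past the bush.
- cap_mid (a point): End cap of steel, the low one: disc 58 mm diameter, 8 mm thick, with a round boss of 38 mm diameter on top; 26 mm tall in all, bore 23.5 mm right through, 170 g. Lies on its flat face, boss up. Point: on its axis, half-way up (13 mm above the flat face); z from the flat face to the boss. Home it is 85 mm out from the shoulder, the arbor's end 4 mm below the boss's face.
- bolt: Bystander: dark hexagon bolt standing on its head, 28 mm across and 68 mm tall; origin under its head. To be left alone.
- spanner: Bystander: steel spanner 210 mm long lying on the bench along its x; origin under its middle. To be left alone.
- plane: Bystander: small hand plane 160 mm long along its x, 50 mm wide and about 50 mm high; origin under its middle. To be left alone.
Things that resemble listed ones, but are neither listed nor needed, are in the scene too. There is more than one size of the part that bears cap_mid; the job needs the middle-sized. Of the things that look like the part that bears drum_mid, take the one that is nearest to the robot's base at the start.

How it is judged:
On the way, in this order (a step that is already met when the one before it is completed fails the run):
1. the bush sits on the arbor's shoulder, flange first, and is let go (z of bush_mid in the frame of arbor_shoulder between 0.03 and 0.036 m and angle between the z axis of bush_mid and the z axis of arbor_shoulder, either way round below 0.07 rad and x of bush_mid in the frame of arbor_shoulder between -0.006 and 0.006 m and y of bush_mid in the frame of arbor_shoulder between -0.006 and 0.006 m and contact force between the fingers and bush below 0.1 N), for 0.2 s.
2. the drum sits over the bush on its flange and is let go (z of bush_mid in the frame of arbor_shoulder between 0.03 and 0.036 m and angle between the z axis of each of bush_mid, drum_mid and the z axis of arbor_shoulder, either way round below 0.07 rad and x of bush_mid in the frame of arbor_shoulder between -0.006 and 0.006 m and y of bush_mid in the frame of arbor_shoulder between -0.006 and 0.006 m and z of drum_mid in the frame of arbor_shoulder between 0.038 and 0.044 m and x of drum_mid in the frame of arbor_shoulder between -0.008 and 0.008 m and y of drum_mid in the frame of arbor_shoulder between -0.008 and 0.008 m and contact force between the fingers and drum below 0.1 N), for 0.2 s.
At the end, for the whole second after the job is handed in: Bush, drum and end cap are on the arbor in this order, each within 3 mm of its home position along the arbor (bush flange on the shoulder, drum on the bush's flange, the cap's flat face on the drum), within 6 mm (drum 8 mm) of the arbor's axis and within 4 degrees of it, released and at rest (z of bush_mid in the frame of arbor_shoulder between 0.03 and 0.036 m and angle between the z axis of each of bush_mid, drum_mid, cap_mid and the z axis of arbor_shoulder, either way round below 0.07 rad and x of bush_mid in the frame of arbor_shoulder between -0.006 and 0.006 m and y of bush_mid in the frame of arbor_shoulder between -0.006 and 0.006 m and z of drum_mid in the frame of arbor_shoulder between 0.038 and 0.044 m and x of drum_mid in the frame of arbor_shoulder between -0.008 and 0.008 m and y of drum_mid in the frame of arbor_shoulder between -0.008 and 0.008 m and z of cap_mid in the frame of arbor_shoulder between 0.082 and 0.088 m and x of cap_mid in the frame of arbor_shoulder between -0.006 and 0.006 m and y of cap_mid in the frame of arbor_shoulder between -0.006 and 0.006 m and linear speed of each of bush, drum, cap below 0.02 m/s); the robot touches nothing.
It fails at once if the bolt is moved more than 30 mm or knocked over (distance of bolt from where it was at the start of the episode above 0.03 m or angle between bolt's own z axis and vertical above 0.6 rad).
It fails at once if the spanner is moved more than 30 mm (distance of spanner from where it was at the start of the episode above 0.03 m or angle between spanner's own z axis and vertical above 0.6 rad).
It fails at once if the plane is moved more than 30 mm (distance of plane from where it was at the start of the episode above 0.03 m or angle between plane's own z axis and vertical above 0.6 rad).
It also fails if it takes over 72 s, if anything falls off the work surface, if the arm or the gripper's body presses on something with over 40 N, if the wrist force passes 120 N, or if a joint passes its speed limit or range.

### The arm

A 6-joint arm with a two-finger parallel gripper is mounted at the origin on the work surface. World frame = base frame: x ahead of the robot, y to its left, z up, the work surface at z = 0. Lengths are in m, angles in rad, forces in N, time in s.
With the tool pointing down it reaches from about 0.3 to 0.875 m from the base axis. Payload 6.4 kg.
Tool frame: the origin (TCP) lies on the centre line of the jaws, within the pads' length; the fingertips stand 25 mm ahead of it and the grasp point (between the pads) lies 6 mm ahead of it (ctrl.tips_ahead is the z of the fingertips in the tool frame, in m); z points along the fingers, x is the direction in which the jaws open and shut, and the axes are right-handed (so a half turn about z gives the same grasp; the last joint's range is limited). The gripper opens to 85 mm and grips with 20 to 120 N. Pads are 22 mm wide; open, the fingers measure 114 mm over their backs; the gripper's body (76 mm by 85 mm) begins 54 mm behind the grasp point. The pads swing forward as they close: fully open they stand 13 mm farther back than shut.
Start: joints at [0.919, 0.181, 1.607, -0, 1.354, -0.206], TCP at [0.248, 0.519, 0.256] pointing down, gripper open.
Joint ranges: [-2.99, 2.99], [-0.89, 2.07], [0.3, 2.58], [-1.14, 4.28], [0, 2.63], [-3.12, 3.12]. Speed limits (rad/s): [2.57, 2.57, 3.01, 3.14, 3.14, 3.14].

### API

Orientations are given as a unit quaternion [w, x, y, z].
In Python, from bench import ctrl gives the robot as it stands.
- The arm moves only by the shell command python3 -m pendant 'ROWS'. ROWS is JSON, a list that holds one entry, the list of rows, each a list of 7 numbers: the shift along the tool's x, y, z in m, then the turn, a rotation vector about the tool's x, y, z in rad, then the closure, from -1 (fully open) to 1 (shut). A call has 1 to 10 rows; each row shifts and turns the commanded pose from where the row before left it, along the tool's axes as they then stand; what a row does not reach is not made up. A row lasts 1/10 s, in which the tool goes at most 50 mm and 8.59 degrees, less where a joint would pass 70% of its speed; a pose out of reach is approached as far as the arm can. A call with a gripper value outside its range is refused whole. The fingers move at their own pace and stop on an object; the grip force is fixed at half the most. Time passes only in rows, so rows that do not move let the fingers close. It gives the time, the measured TCP pose, the force and the opening at its end, in the units of the state.
- ctrl.get_obs(): the state, without advancing time (a new reading comes with each control period).
- ctrl.camera(name): name is "side" or "top" or "wrist"; returns (picture, depth): 420x560x3 uint8, red, green, blue; 420x560 float32, m along the optical axis (not along the pixel's ray), 0 where there is no reading.
- ctrl.calibration(name): a dict with "fov_y" (degrees; the focal length in pixels is half the picture's height over the tangent of half this angle, whatever the lens; pixels are square), "cx", "cy" (the principal point, pixels), "camera_from_world" (4x4, takes a point from world to camera coordinates). Camera axes: x right, y down, z forward; pixel columns grow to the right and rows downward; lengths in m; the calibration is good to about 2 mm. A picture is of the moment at which its call begins: read the wrist's pose just before it. calibration takes no time and is no camera call; for the wrist camera it gives the pose at the moment of the call.
- ctrl.hand_in(): hands the job in, once; it reports no verdict.
The state is a dict: "time_s": time; "q": joint angles; "dq": joint speeds; "joint_efforts": joint torques, N m; "eef_pos": TCP position; "eef_rot": TCP orientation; "wrist_force": force on the tool from outside, world axes, zero at the start; "torque": the same for the moment, N m; "opening": opening from 0.0 (shut) to 1.0 (fully open).
Only numpy, scipy, OpenCV 4.12 (cv2) and the standard library are available. Lean on these libraries where they do the work, as an engineer would, in place of code of your own. Each camera call takes 0.05 s, during which the arm holds its last target.

## Working session

There is one attempt and no reset: what is moved stays moved. The work goes in short steps, Python scripts to look and compute and a shell command to move; the robot and the scene stay as the last step left them, time stands still between calls to the robot, and variables do not carry over. Pictures are saved under pics/ and viewed, and the job is handed in when it is done.

```bash
ls; mkdir -p pics; python3 - <<'E'
from bench import ctrl
import cv2,numpy as np,json
o=ctrl.get_obs();print(o)
for n in ["side","top","wrist"]:
    c=ctrl.calibration(n)
    p,d=ctrl.camera(n)
    cv2.imwrite(f"pics/{n}0.png",p[:,:,::-1]); np.savez(f"pics/{n}0.npz",p=p,d=d,M=c["camera_from_world"],fov=c["fov_y"],cx=c["cx"],cy=c["cy"])
    print(n,c)
E
```

```text
pics
{'time_s': 0.0, 'q': array([ 9.18686517e-01,  1.81541669e-01,  1.60799272e+00,  6.07475334e-06,
        1.35380944e+00, -2.06281677e-01]), 'dq': array([-0.000142  ,  0.00124853,  0.00065402,  0.00129165, -0.00069136,
        0.00051951]), 'joint_efforts': array([-6.55099539e-04, -4.44859529e+01, -3.51335371e+01, -3.46133884e-04,
        8.88576382e-03, -2.03703337e-05]), 'eef_pos': array([0.24760317, 0.51839902, 0.25539115]), 'eef_rot': array([ 3.02553042e-04,  8.45933006e-01,  5.33288461e-01, -8.21658420e-04]), 'wrist_force': array([-0.25912432,  0.5911197 , -0.15023445]), 'torque': array([-0.06308719, -0.00628646, -0.02878529]), 'opening': 0.9991779996688639}
side {'fov_y': 45.509129298100184, 'cx': 282.9457218226719, 'cy': 214.49053429164243, 'camera_from_world': array([[ 0.99813553, -0.06030783,  0.00940343, -0.60048128],
       [-0.03244867, -0.6547881 , -0.75511564,  0.11430489],
       [ 0.05169664,  0.75340263, -0.65552417,  1.60294013],
       [ 0.        ,  0.        ,  0.        ,  1.        ]])}
top {'fov_y': 43.25935525182834, 'cx': 279.40434774715067, 'cy': 211.5342175641251, 'camera_from_world': array([[ 1.90289037e-02, -9.99814900e-01,  2.84019675e-03,
        -2.00020970e-02],
       [-9.96130387e-01, -1.92024111e-02, -8.57643276e-02,
         5.78448038e-01],
       [ 8.58029913e-02, -1.19720515e-03, -9.96311404e-01,
         1.45606939e+00],
       [ 0.00000000e+00,  0.00000000e+00,  0.00000000e+00,
         1.00000000e+00]])}
wrist {'fov_y': 68.4825512692523, 'cx': 281.7655488323006, 'cy': 204.83376035624838, 'camera_from_world': array([[ 4.30590999e-01,  9.02547086e-01, -3.87463039e-04,
        -5.74512335e-01],
       [ 8.69006762e-01, -4.14473417e-01,  2.70257349e-01,
        -3.54481667e-02],
       [ 2.43759389e-01, -1.16707090e-01, -9.62788043e-01,
         3.77540714e-01],
       [ 0.00000000e+00,  0.00000000e+00,  0.00000000e+00,
         1.00000000e+00]])}
```

View pics/side0.png

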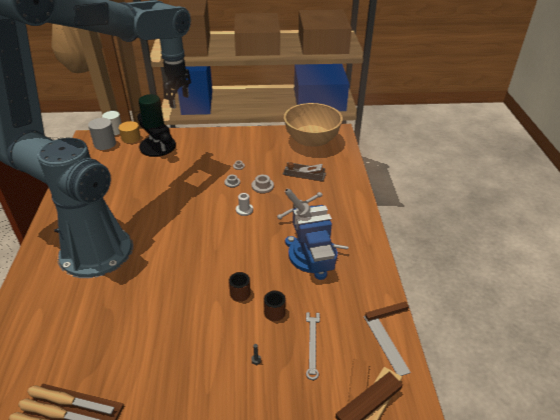

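View pics/top0.png

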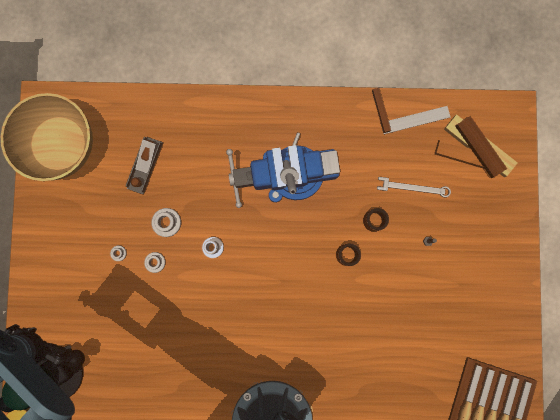

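View pics/wrist0.png

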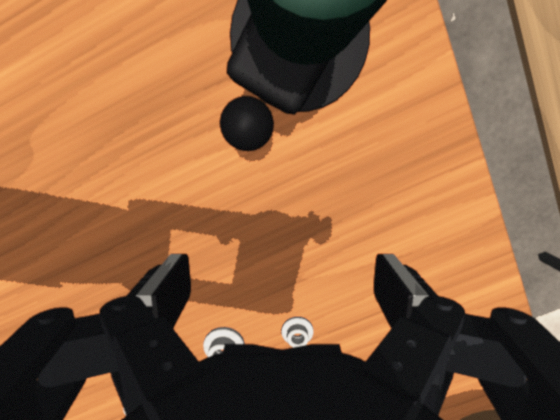

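The side view shows the vice at (310,235). The top view shows caps at (166,222), (155,262) and (118,253), the bush at (212,247) and drums at (348,253) and (376,219). I'll measure these from depth.

```bash
cat > h.py <<'E'
import numpy as np,cv2
def load(f):
    z=np.load(f"pics/{f}.npz");return z
def cloud(z):
    p,d,M=z['p'],z['d'],z['M'];H,W=d.shape
    f=H/2/np.tan(np.radians(float(z['fov']))/2)
    v,u=np.mgrid[:H,:W]
    X=np.stack([(u-float(z['cx']))*d/f,(v-float(z['cy']))*d/f,d],-1)
    R,t=M[:3,:3],M[:3,3]
    return (X-t)@R, d>0
def snap(ctrl,n,name):
    c=ctrl.calibration(n);p,d=ctrl.camera(n)
    cv2.imwrite(f"pics/{name}.png",p[:,:,::-1])
    np.savez(f"pics/{name}.npz",p=p,d=d,M=c["camera_from_world"],fov=c["fov_y"],cx=c["cx"],cy=c["cy"])
    return load(name)
def circfit(P):
    A=np.c_[2*P,np.ones(len(P))];s=np.linalg.lstsq(A,(P**2).sum(1),rcond=None)[0]
    return s[:2],np.sqrt(s[2]+s[:2]@s[:2])
E
python3 - <<'E'
from h import *
for n in ["top0","side0"]:
    z=load(n);W,ok=cloud(z)
    m=ok&(abs(W[...,2])<0.02)
    print(n,"table z med",np.median(W[m][:,2]), (W[...,2][ok]).min())
    rois={"top0":dict(capL=(166,222),capM=(155,262),capS=(118,253),bush=(212,247),drA=(348,253),drB=(376,219),bolt=(430,240)),
     "side0":dict(capL=(263,184),capM=(232,181),capS=(239,165),bush=(244,204),drA=(239,287),drB=(275,306),bolt=(256,354))}[n]
    for k,(u,v) in rois.items():
        s=24 if n=="side0" else 20
        if k in("capS","capM") : s=14
        w=W[v-s:v+s,u-s:u+s].reshape(-1,3);o=ok[v-s:v+s,u-s:u+s].ravel()
        w=w[o&(w[:,2]>0.006)]
        q=w[w[:,2]<0.12]
        top=np.percentile(q[:,2],95)
        t=q[abs(q[:,2]-top)<0.006]
        print(k,len(q),"med",np.round(np.median(q,0),3),"min",np.round(q.min(0),3),"max",np.round(q.max(0),3),"topz",round(top,3),"topmid",np.round((t.min(0)+t.max(0))/2,4),np.round(np.ptp(t,axis=0),3))
E
```

```text
top0 table z med -0.0012054430919544133 -0.7803954703420063
capL 566 med [0.544 0.307 0.013] min [0.5   0.264 0.006] max [0.602 0.368 0.043] topz 0.038 topmid [0.5441 0.3119 0.0378] [0.053 0.053 0.011]
capM 223 med [0.432 0.338 0.013] min [0.404 0.304 0.006] max [0.468 0.367 0.033] topz 0.027 topmid [0.4316 0.34   0.0259] [0.033 0.036 0.01 ]
capS 123 med [0.457 0.44  0.013] min [0.418 0.41  0.006] max [0.483 0.48  0.025] topz 0.022 topmid [0.4546 0.4424 0.0204] [0.028 0.026 0.008]
bush 297 med [0.476 0.174 0.014] min [0.425 0.126 0.006] max [0.521 0.233 0.073] topz 0.066 topmid [0.4768 0.1768 0.0656] [0.035 0.037 0.01 ]
drA 302 med [ 0.463 -0.2    0.058] min [ 0.414 -0.258  0.006] max [ 0.517 -0.161  0.067] topz 0.065 topmid [ 0.4637 -0.2011  0.063 ] [0.06  0.057 0.008]
drB 347 med [ 0.561 -0.275  0.057] min [ 0.516 -0.327  0.006] max [ 0.621 -0.226  0.069] topz 0.064 topmid [ 0.5606 -0.2764  0.0635] [0.06  0.058 0.01 ]
bolt 95 med [ 0.505 -0.426  0.011] min [ 0.456 -0.478  0.006] max [ 0.559 -0.38   0.07 ] topz 0.069 topmid [ 0.5058 -0.4288  0.0672] [0.011 0.011 0.006]
side0 table z
[... 374 characters left out ...]
 0.333 0.006] max [0.491 0.493 0.03 ] topz 0.027 topmid [0.4369 0.3879 0.0257] [0.048 0.11  0.008]
bush 460 med [0.484 0.189 0.021] min [0.405 0.142 0.006] max [0.561 0.341 0.073] topz 0.063 topmid [0.4743 0.1742 0.0634] [0.034 0.043 0.011]
drA 527 med [ 0.461 -0.215  0.043] min [ 0.43  -0.236  0.006] max [ 0.491 -0.171  0.066] topz 0.062 topmid [ 0.4612 -0.202   0.0611] [0.06  0.063 0.01 ]
drB 564 med [ 0.558 -0.291  0.044] min [ 0.523 -0.311  0.006] max [ 0.588 -0.247  0.066] topz 0.062 topmid [ 0.5583 -0.2787  0.0613] [0.059 0.063 0.01 ]
bolt 114 med [ 0.504 -0.434  0.025] min [ 0.492 -0.446  0.006] max [ 0.562 -0.394  0.072] topz 0.067 topmid [ 0.5044 -0.4311  0.0664] [0.01  0.01  0.011]
```

```bash
python3 - <<'E'
from h import *
z=load("top0");p=z['p']
a=cv2.resize(p[190:290,95:235],None,fx=4,fy=4,interpolation=cv2.INTER_CUBIC)
b=cv2.resize(p[120:220,215:355],None,fx=4,fy=4,interpolation=cv2.INTER_CUBIC)
cv2.imwrite("pics/cz.png",np.vstack([a[:300],b[:300]])[:,:,::-1])
z=load("side0");p=z['p']
cv2.imwrite("pics/cs.png",cv2.resize(p[140:280,210:360],None,fx=4,fy=4,interpolation=cv2.INTER_CUBIC)[:,:,::-1])
E
```

```text
(no output)
```

View pics/cz.png

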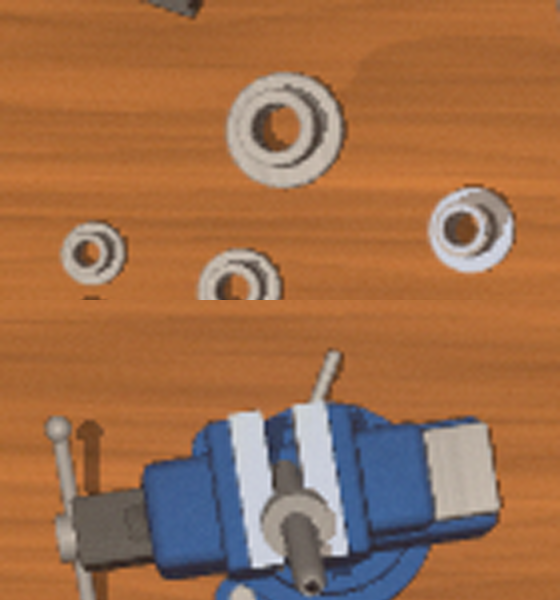

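View pics/cs.png

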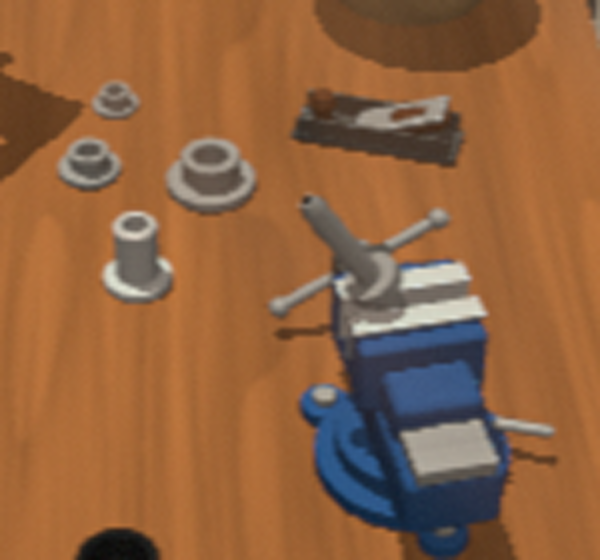

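```bash
python3 - <<'E'
from h import *
from scipy.optimize import least_squares
from bench import ctrl
print(ctrl.tips_ahead)
S={}
for n,(u0,u1,v0,v1) in dict(top0=(265,315,150,205),side0=(275,325,180,220)).items():
    z=load(n);W,ok=cloud(z)
    w=W[v0:v1,u0:u1][ok[v0:v1,u0:u1]]
    w=w[(w[:,2]>0.19)&(w[:,2]<0.29)]
    print(n,len(w),w.min(0),w.max(0))
    S[n]=w
def fit(w):
    # axis: point at z=.18 (x,y), dir slope (sx,sy)
    def res(p):
        a=np.array([p[2],p[3],1]);a/=np.linalg.norm(a);o=np.array([p[0],p[1],.18])
        r=w-o;t=r@a;d=np.linalg.norm(r-np.outer(t,a),axis=1)
        rad=np.where(t>84,0.01,0.01)
        return (d-0.01)
    s=least_squares(res,[w[:,0].mean()+.02,w[:,1].mean(),-.5,0],loss='soft_l1',f_scale=.002)
    a=np.array([s.x[2],s.x[3],1]);a/=np.linalg.norm(a)
    o=np.array([s.x[0],s.x[1],.18]);t=(w-o)@a
    return s.x,a,t.max(),o+a*np.percentile(t,99),np.degrees(np.arccos(a[2])),np.abs(s.fun).mean()
for k,w in list(S.items())+[("both",np.vstack(list(S.values())))]:print(k,*fit(w))
E
```

```text
0.025
top0 142 [ 0.60302048 -0.04721915  0.19015619] [ 0.65650797 -0.02351791  0.25908413]
side0 144 [ 0.60249684 -0.05279856  0.19178615] [ 0.65182686 -0.02854819  0.25501335]
top0 [ 0.65301976 -0.03164721 -0.64186162 -0.10192765] [-0.53818831 -0.08546433  0.83848029] 0.09319052733786029 [ 0.6041644  -0.03940545  0.25611509] 33.02001222045237 0.0015018473755413636
side0 [ 0.65064137 -0.03084103 -0.64153911 -0.10394285] [-0.53791771 -0.087154    0.83848   ] 0.08859915120227449 [ 0.60362114 -0.0384593   0.25329285] 33.02004207519865 0.002018327153053499
both [ 0.65226149 -0.03101322 -0.64456987 -0.1041327 ] [-0.53971245 -0.08719259  0.83732188] 0.09282770306302418 [ 0.60390548 -0.03882532  0.25502059] 33.14161251655074 0.0018754016891583275
```

```bash
cat >> h.py <<'E'
from scipy.spatial.transform import Rotation as Rn
def q2R(q): return Rn.from_quat([q[1],q[2],q[3],q[0]])
def frame(zdir,xdir):
    z=np.array(zdir,float);z/=np.linalg.norm(z);x=np.array(xdir,float);x-=z*(x@z);x/=np.linalg.norm(x)
    return Rn.from_matrix(np.c_[x,np.cross(z,x),z])
def plan(p0,R0,p1,R1,n=None,show=True):
    rv=(R0.inv()*R1).as_rotvec();d=np.linalg.norm(p1-p0)
    if n is None:n=int(max(1,np.ceil(d/.045),np.ceil(np.linalg.norm(rv)/.14)))
    st=rv/n;R=R0
    print("total shift tool",np.round(R0.inv().apply(p1-p0),4),"turn",np.round(rv,3),"n",n)
    for i in range(n):
        s=R.inv().apply((p1-p0)/n);print("  ",list(np.round(s,4)),list(np.round(st,3)))
        R=R*Rn.from_rotvec(st)
E
python3 - <<'E'
from h import *
from bench import ctrl
o=ctrl.get_obs();R=q2R(o['eef_rot']);p=o['eef_pos']
print("tool axes\n",R.as_matrix().round(3))
M=ctrl.calibration("wrist")["camera_from_world"]
c=-M[:3,:3].T@M[:3,3]
print("cam in tool",R.inv().apply(c-p),"\ncam axes in tool (cols)\n",(R.inv().as_matrix()@M[:3,:3].T).round(3))
E
```

```text
tool axes
 [[ 0.431  0.902 -0.001]
 [ 0.902 -0.431 -0.001]
 [-0.001 -0.    -1.   ]]
cam in tool [-1.08893584e-04 -6.82190016e-02 -1.17346810e-01] 
cam axes in tool (cols)
 [[ 1.     0.     0.001]
 [-0.001  0.963  0.271]
 [-0.001 -0.271  0.963]]
```

```bash
python3 - <<'E'
from h import *
from bench import ctrl
o=ctrl.get_obs();R=q2R(o['eef_rot']);p=o['eef_pos']
a=np.array([-.539,-.086,.838]);a/=np.linalg.norm(a)
R1=frame(-a,[.158,-.987,0]);print(R1.as_matrix().round(3))
R1b=frame([0,0,-1],[.158,-.987,0])
plan(p,R,np.array([.514,-.054,.395]),R1)
E
```

```text
[[ 0.158 -0.827  0.539]
 [-0.987 -0.132  0.086]
 [ 0.    -0.546 -0.838]]
total shift tool [-0.4019  0.4871 -0.139 ] turn [0.228 0.728 2.447] n 19
   [np.float64(-0.0212), np.float64(0.0256), np.float64(-0.0073)] [np.float64(0.012), np.float64(0.038), np.float64(0.129)]
   [np.float64(-0.0174), np.float64(0.028), np.float64(-0.0084)] [np.float64(0.012), np.float64(0.038), np.float64(0.129)]
   [np.float64(-0.0133), np.float64(0.0299), np.float64(-0.0093)] [np.float64(0.012), np.float64(0.038), np.float64(0.129)]
   [np.float64(-0.009), np.float64(0.0312), np.float64(-0.0101)] [np.float64(0.012), np.float64(0.038), np.float64(0.129)]
   [np.float64(-0.0045), np.float64(0.032), np.float64(-0.0107)] [np.float64(0.012), np.float64(0.038), np.float64(0.129)]
   [np.float64(0.0), np.float64(0.0321), np.float64(-0.0112)] [np.float64(0.012), np.float64(0.038), np.float64(0.129)]
   [np.float64(0.0046), np.float64(0.0317), np.float64(-0.0115)] [np.float64(0.012), np.float64(0.038), np.float64(0.129)]
   [np.float64(0.0091), np.float64(0.0307), np.float64(-0.0116)] [np.float64(0.012), np.float6
[... 678 characters left out ...]
0.014), np.float64(-0.0086)] [np.float64(0.012), np.float64(0.038), np.float64(0.129)]
   [np.float64(0.0316), np.float64(0.01), np.float64(-0.0076)] [np.float64(0.012), np.float64(0.038), np.float64(0.129)]
   [np.float64(0.0329), np.float64(0.0057), np.float64(-0.0064)] [np.float64(0.012), np.float64(0.038), np.float64(0.129)]
   [np.float64(0.0336), np.float64(0.0014), np.float64(-0.0052)] [np.float64(0.012), np.float64(0.038), np.float64(0.129)]
   [np.float64(0.0337), np.float64(-0.003), np.float64(-0.0039)] [np.float64(0.012), np.float64(0.038), np.float64(0.129)]
   [np.float64(0.0331), np.float64(-0.0074), np.float64(-0.0025)] [np.float64(0.012), np.float64(0.038), np.float64(0.129)]
```

```bash
python3 - <<'E'
from h import *
from bench import ctrl
np.set_printoptions(legacy='1.25')
o=ctrl.get_obs();R=q2R(o['eef_rot']);p=o['eef_pos']
a=np.array([-.539,-.086,.838]);a/=np.linalg.norm(a)
R1=frame(-a,[-.158,.987,0])
plan(p,R,np.array([.514,-.054,.395]),R1,n=15)
E
```

```text
total shift tool [-0.4019  0.4871 -0.139 ] turn [-0.56   0.175 -0.587] n 15
   [-0.0268, 0.0325, -0.0093] [-0.037, 0.012, -0.039]
   [-0.0279, 0.0317, -0.0084] [-0.037, 0.012, -0.039]
   [-0.0291, 0.0309, -0.0075] [-0.037, 0.012, -0.039]
   [-0.0302, 0.03, -0.0068] [-0.037, 0.012, -0.039]
   [-0.0313, 0.0291, -0.006] [-0.037, 0.012, -0.039]
   [-0.0323, 0.028, -0.0053] [-0.037, 0.012, -0.039]
   [-0.0333, 0.0269, -0.0047] [-0.037, 0.012, -0.039]
   [-0.0343, 0.0258, -0.0041] [-0.037, 0.012, -0.039]
   [-0.0353, 0.0245, -0.0036] [-0.037, 0.012, -0.039]
   [-0.0362, 0.0233, -0.0031] [-0.037, 0.012, -0.039]
   [-0.037, 0.0219, -0.0027] [-0.037, 0.012, -0.039]
   [-0.0378, 0.0206, -0.0023] [-0.037, 0.012, -0.039]
   [-0.0386, 0.0192, -0.002] [-0.037, 0.012, -0.039]
   [-0.0393, 0.0177, -0.0018] [-0.037, 0.012, -0.039]
   [-0.0399, 0.0162, -0.0016] [-0.037, 0.012, -0.039]
```

```bash
python3 -m pendant '[[[-0.027,0.0325,-0.0093,-0.037,0.012,-0.039,-1],[-0.028,0.0317,-0.0084,-0.037,0.012,-0.039,-1],[-0.029,0.031,-0.0075,-0.037,0.012,-0.039,-1],[-0.030,0.030,-0.0068,-0.037,0.012,-0.039,-1],[-0.0313,0.029,-0.006,-0.037,0.012,-0.039,-1],[-0.0323,0.028,-0.0053,-0.037,0.012,-0.039,-1],[-0.0333,0.027,-0.0047,-0.037,0.012,-0.039,-1],[-0.0343,0.026,-0.0041,-0.037,0.012,-0.039,-1]]]'
python3 -m pendant '[[[-0.0353,0.0245,-0.0036,-0.037,0.012,-0.039,-1],[-0.0362,0.0233,-0.0031,-0.037,0.012,-0.039,-1],[-0.037,0.022,-0.0027,-0.037,0.012,-0.039,-1],[-0.0378,0.0206,-0.0023,-0.037,0.012,-0.039,-1],[-0.0386,0.019,-0.002,-0.037,0.012,-0.039,-1],[-0.0393,0.018,-0.0018,-0.037,0.012,-0.039,-1],[-0.040,0.016,-0.0016,-0.037,0.012,-0.039,-1],[0,0,0,0,0,0,-1],[0,0,0,0,0,0,-1]]]'
python3 - <<'E'
from h import *
from bench import ctrl
z=snap(ctrl,"wrist","w1")
o=ctrl.get_obs();print(o['time_s'],o['q'],o['eef_pos'],q2R(o['eef_rot']).as_matrix().round(3))
E
```

```text
time_s: 0.95
eef_pos: [0.3902, 0.2119, 0.3303]
eef_rot: [0.1, 0.742, 0.652, 0.119]
wrist_force: [0.7, 0.5, -0.1]
opening: 1.0
time_s: 1.85
eef_pos: [0.514, -0.0557, 0.3927]
eef_rot: [0.181, 0.625, 0.728, 0.217]
wrist_force: [-0.3, 0.5, 0.5]
opening: 1.001
1.9 [-0.55207961 -0.39663294  1.95285468  0.40078837  1.16469414 -2.3582333 ] [ 0.51389671 -0.05447292  0.39270692] [[-0.156  0.83   0.535]
 [ 0.988  0.127  0.092]
 [ 0.008  0.542 -0.84 ]]
```

View pics/w1.png

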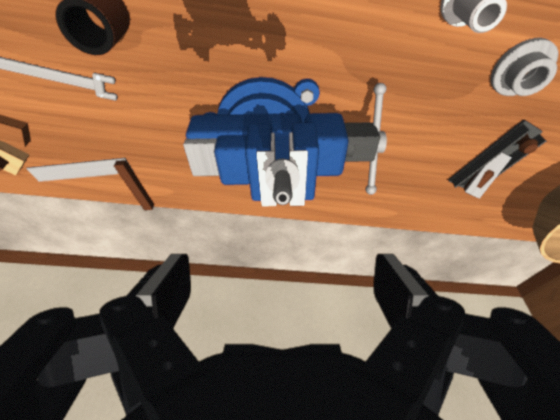

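```bash
python3 - <<'E'
from h import *
z=load("w1");p=z['p']
cv2.imwrite("pics/w1z.png",cv2.resize(p[140:220,235:335],None,fx=7,fy=7,interpolation=cv2.INTER_CUBIC)[:,:,::-1])
W,ok=cloud(z)
np.set_printoptions(suppress=True,precision=4)
# shaft/colar points
w=W[140:215,255:315][ok[140:215,255:315]]
w=w[(w[:,2]>.165)]
print(len(w))
from scipy.optimize import least_squares
s=w[w[:,2]>.19]
def ax(p):
    a=np.array([p[2],p[3],1]);a/=np.linalg.norm(a);return np.array([p[0],p[1],.18]),a
def res(p):
    o,a=ax(p);r=s-o;t=r@a;return np.linalg.norm(r-np.outer(t,a),axis=1)-np.where(t>.08,.0085,.01)
r=least_squares(res,[.65,-.03,-.64,-.1],loss='soft_l1',f_scale=.002)
o,a=ax(r.x);print(o,a,np.degrees(np.arccos(a[2])))
t=(w-o)@a;rad=np.linalg.norm((w-o)-np.outer(t,a),axis=1)
col=(rad>.013)&(rad<.021)&(abs(t)<.01);print("collar t",np.median(t[col]),col.sum(),"tip t",np.percentile(t,[95,98,100]))
# project expected geometry
f=210/np.tan(np.radians(float(z['fov']))/2);M=z['M']
def pr(X):
    c=M[:3,:3]@X+M[:3,3];return [float(z['cx'])+f*c[0]/c[2],float(z['cy'])+f*c[1]/c[2]]
for T in(0,.094):print(np.round(pr(o+a*(np.median(t[col])+T)),1))
E
```

```text
1105
[ 0.6509 -0.0325  0.18  ] [-0.4967 -0.0809  0.8641] 30.216617786782646
collar t -0.006999149549858519 376 tip t [0.0873 0.0878 0.0888]
[281.7 176. ]
[282.1 198.3]
```

View pics/w1z.png

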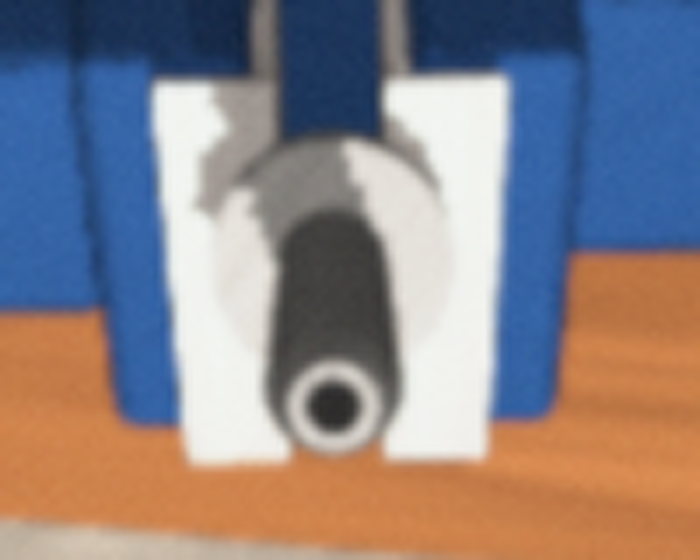

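```bash
python3 - <<'E'
from h import *
np.set_printoptions(suppress=True,precision=4)
from scipy.optimize import least_squares
obs={"w1":((282.7,197.9),(282.4,175.7)),"top0":((292.7,191.0),(289.4,176.3)),"side0":((287.0,190.5),(304.5,210.5))}
Z={k:load(k) for k in obs}
def pr(z,X):
    f=210/np.tan(np.radians(float(z['fov']))/2);M=z['M']
    c=M[:3,:3]@X+M[:3,3];return np.array([float(z['cx'])+f*c[0]/c[2],float(z['cy'])+f*c[1]/c[2]]),f/c[2]
def ax(p):
    a=np.array([p[3],p[4],1]);a/=np.linalg.norm(a);return p[:3],a
def res(p,keys):
    o,a=ax(p);r=[]
    for k in keys:
        for X,u in((o+.094*a,obs[k][0]),(o,obs[k][1])):
            q,s=pr(Z[k],X);r+=list((q-np.array(u))/s*1000)  # mm
    return r
for keys in (["w1","top0","side0"],["top0","side0"],["w1","side0"],["w1","top0"]):
    r=least_squares(res,[.65,-.03,.177,-.6,-.1],args=(keys,))
    o,a=ax(r.x);print(keys,o,a,np.degrees(np.arccos(a[2])),"tip",o+.094*a);print(np.round(r.fun,1))
E
```

```text
['w1', 'top0', 'side0'] [ 0.6588 -0.0322  0.1693] [-0.5184 -0.0673  0.8525] 31.514561304629133 tip [ 0.6101 -0.0386  0.2494]
[-0.  -2.1 -1.9  0.3 -0.8 -1.1 -0.1 -2.3  1.5  0.5 -4.  -1.8]
['top0', 'side0'] [ 0.6593 -0.0334  0.169 ] [-0.5329 -0.0542  0.8445] 32.3861337218252 tip [ 0.6092 -0.0385  0.2484]
[-0.9 -0.1  1.  -2.7  0.6  1.3 -3.4 -0.9]
['w1', 'side0'] [ 0.6606 -0.0316  0.1684] [-0.5238 -0.0618  0.8496] 31.831879815516235 tip [ 0.6114 -0.0374  0.2483]
[ 0.9 -2.  -1.6  1.1  2.7  0.7 -2.3 -1.6]
['w1', 'top0'] [ 0.6556 -0.0316  0.1724] [-0.5    -0.0788  0.8624] 30.411998677352486 tip [ 0.6086 -0.039   0.2535]
[-0.2 -0.1 -0.8  0.3 -0.2 -0.1 -0.7  0.4]
```

```bash
cat > go.py <<'E'
from h import *
from bench import ctrl
import sys
np.set_printoptions(legacy='1.25')
A=np.array([-.505,-.08,.859]);A/=np.linalg.norm(A)
RD=frame([0,0,-1],[-.156,.988,0])
RA=frame(-A,[-.156,.988,0])
def now():
    o=ctrl.get_obs();return o['eef_pos'],q2R(o['eef_rot']),o
def go(p1,R1,n=None):
    p,R,o=now();plan(p,R,np.array(p1),R1,n)
E
python3 - <<'E'
from go import *
go([.476,.175,.195],RD,8)
E
```

```text
total shift tool [ 0.231  -0.1096  0.1668] turn [ 0.573 -0.008 -0.002] n 8
   [0.0289, -0.0137, 0.0209] [0.072, -0.001, -0.0]
   [0.0289, -0.0122, 0.0218] [0.072, -0.001, -0.0]
   [0.0289, -0.0106, 0.0225] [0.072, -0.001, -0.0]
   [0.0289, -0.0089, 0.0232] [0.072, -0.001, -0.0]
   [0.029, -0.0072, 0.0238] [0.072, -0.001, -0.0]
   [0.029, -0.0055, 0.0242] [0.072, -0.001, -0.0]
   [0.029, -0.0038, 0.0245] [0.072, -0.001, -0.0]
   [0.029, -0.002, 0.0247] [0.072, -0.001, -0.0]
```

```bash
python3 -m pendant '[[[0.029,-0.0137,0.0209,0.072,-0.001,0,-1],[0.029,-0.0122,0.0218,0.072,-0.001,0,-1],[0.029,-0.0106,0.0225,0.072,-0.001,0,-1],[0.029,-0.009,0.0232,0.072,-0.001,0,-1],[0.029,-0.0072,0.0238,0.072,-0.001,0,-1],[0.029,-0.0055,0.0242,0.072,-0.001,0,-1],[0.029,-0.0038,0.0245,0.072,-0.001,0,-1],[0.029,-0.002,0.0247,0.072,-0.001,0,-1],[0,0,0,0,0,0,-1],[0,0,0,0,0,0,-1]]]'
python3 - <<'E'
from go import *
z=snap(ctrl,"wrist","w2")
p,R,o=now();print(o['time_s'],o['q'].round(2),p,R.as_matrix().round(3))
W,ok=cloud(z)
m=ok&(W[...,2]>.055)&(W[...,2]<.075)&(np.hypot(W[...,0]-.476,W[...,1]-.175)<.04)
w=W[m];print(len(w),w.min(0),w.max(0),(w.min(0)+w.max(0))/2,np.median(w[:,2]))
cn,_=cv2.findContours(m.astype(np.uint8),cv2.RETR_EXTERNAL,cv2.CHAIN_APPROX_NONE)
print([ (cv2.minEnclosingCircle(c)) for c in cn if len(c)>20])
E
```

```text
time_s: 2.9
eef_pos: [0.4749, 0.1769, 0.1944]
eef_rot: [-0.001, 0.648, 0.761, -0.001]
wrist_force: [0.6, 0.9, 0.7]
opening: 1.001
2.95 [ 0.12  0.09  1.83 -0.    1.21 -1.61] [0.47573968 0.17606984 0.19558937] [[-0.158  0.987 -0.   ]
 [ 0.987  0.158 -0.001]
 [-0.001 -0.    -1.   ]]
1121 [0.45650794 0.15775512 0.05508368] [0.4943009  0.19546017 0.06772271] [0.47540442 0.17660764 0.06140319] 0.06490177056120995
[((281.61138916015625, 202.51043701171875), 22.80600357055664)]
```

View pics/w2.png

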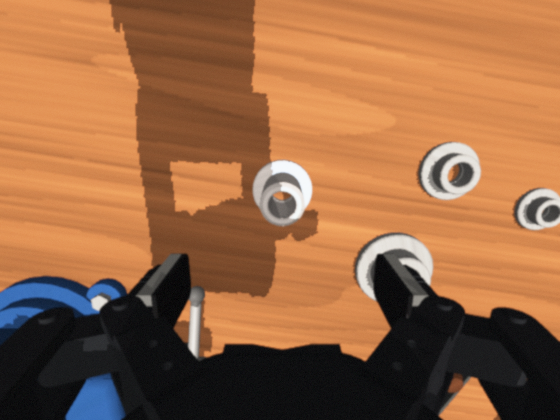

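```bash
python3 -m pendant '[[[0,0,0.04,0,0,0,-1],[0,0,0.04,0,0,0,-1],[0,0,0.04,0,0,0,-1],[0,0,0.0195,0,0,0,-1],[0,0,0,0,0,0,-0.3],[0,0,0,0,0,0,1],[0,0,0,0,0,0,1],[0,0,0,0,0,0,1],[0,0,0,0,0,0,1],[0,0,0,0,0,0,1]]]'
python3 - <<'E'
from go import *
z=load("w2");W,ok=cloud(z)
for nm,c,h in(("capM",(.432,.339),.026),):
    m=ok&(abs(W[...,2]-h)<.008)&(np.hypot(W[...,0]-c[0],W[...,1]-c[1])<.05)
    w=W[m];print(nm,len(w),(w.min(0)+w.max(0))/2,np.ptp(w,axis=0),np.median(w[:,2]))
    cn,_=cv2.findContours(m.astype(np.uint8),cv2.RETR_EXTERNAL,cv2.CHAIN_APPROX_NONE);print(cv2.minEnclosingCircle(max(cn,key=len)))
E
```

```text
time_s: 3.95
eef_pos: [0.4781, 0.1751, 0.0585]
eef_rot: [0.001, 0.65, 0.76, 0.001]
wrist_force: [-2.8, -1.2, 9.0]
opening: 0.427
capM 1039 [0.43034795 0.3384051  0.02278292] [0.03746609 0.03832966 0.00954006] 0.025386026431310965
((457.6470642089844, 173.1764678955078), 22.864973068237305)
```

```bash
python3 -m pendant '[[[0,0,-0.01,0,0,0,1],[0,0,-0.04,0,0,0,1],[0,0,-0.04,0,0,0,1],[0,0,-0.04,0,0,0,1],[0,0,-0.02,0,0,0,1],[0,0,0,0,0,0,1],[0,0,0,0,0,0,1]]]'
python3 - <<'E'
from go import *
z=snap(ctrl,"wrist","w3")
p,R,o=now();print(o['time_s'],o['q'].round(2),p,R.as_matrix().round(3),o['wrist_force'])
cv2.imwrite("pics/w3z.png",cv2.resize(z['p'][180:320,200:360],None,fx=4,fy=4)[:,:,::-1])
E
```

```text
time_s: 4.65
eef_pos: [0.4761, 0.175, 0.2061]
eef_rot: [0.0, 0.65, 0.76, -0.0]
wrist_force: [-0.4, 0.3, -1.9]
opening: 0.425
4.7 [ 0.12  0.08  1.83 -0.    1.24 -1.61] [0.47538405 0.17493341 0.20480075] [[-0.155  0.988 -0.003]
 [ 0.988  0.155 -0.001]
 [-0.001 -0.003 -1.   ]] [-0.0202023  -1.28406322 -2.38182169]
```

View pics/w3z.png

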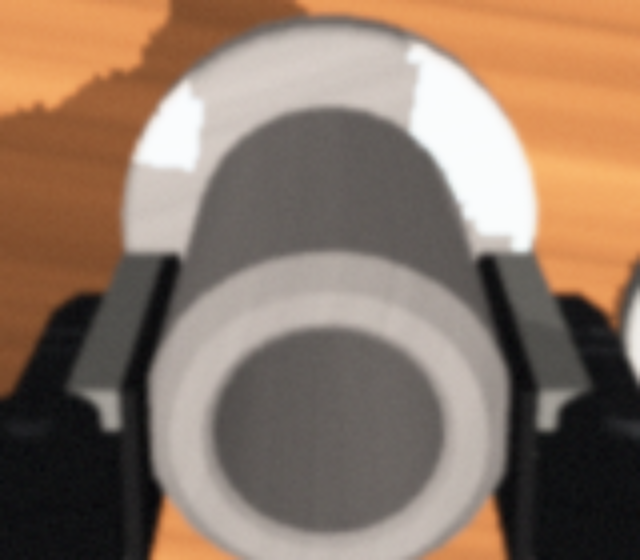

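```bash
python3 - <<'E'
from go import *
z=load("w3");W,ok=cloud(z)
p,R,o=now()
T=(W-p)@R.as_matrix()  # tool coords
np.set_printoptions(suppress=True,precision=4)
# top ring pixels
for (u,v) in [(282,248),(250,270),(316,270),(245,290),(319,290),(255,310),(282,317),(282,190),(240,225),(330,215),(282,215),(282,230)]:
    print(u,v,T[v-1:v+2,u-1:u+2].reshape(-1,3).mean(0),ok[v,u])
w=T[230:330,235:330][ok[230:330,235:330]]
w=w[(np.hypot(w[:,0],w[:,1])<.03)&(w[:,2]<.01)&(w[:,2]>-.03)]
print(len(w),np.median(w,0),w.min(0),w.max(0))
E
```

```text
282 248 [-0.     -0.0187 -0.0072] True
250 270 [-0.0126 -0.01   -0.0087] True
316 270 [ 0.0134 -0.01   -0.0087] True
245 290 [-0.0149 -0.0011 -0.0086] True
319 290 [ 0.0149 -0.001  -0.0084] True
255 310 [-0.0111  0.0082 -0.0085] True
282 317 [ 0.      0.0116 -0.0085] True
282 190 [ 0.     -0.0292  0.0475] True
240 225 [-0.0239 -0.0088  0.0474] True
330 215 [0.0503 0.0301 0.1876] True
282 215 [ 0.     -0.0203  0.03  ] True
282 230 [-0.     -0.0204  0.0083] True
6536 [ 0.     -0.0044 -0.0068] [-0.0212 -0.0208 -0.0155] [0.0212 0.0175 0.01  ]
```

```bash
cat >> go.py <<'E'
O=np.array([.6555,-.0315,.1738])
YT=RA.as_matrix()[:,1]
def out(d,yoff=0.): return O+A*d-YT*yoff   # TCP at distance d out, part at yoff in tool
E
python3 - <<'E'
from go import *
print(out(.207,-.001),out(.1665,-.001))
go(out(.207,-.001),RA,8)
E
```

```text
[ 0.55177749 -0.04793173  0.35218621] [ 0.57223709 -0.04469061  0.31738463]
total shift tool [-0.2321  0.0405 -0.1473] turn [-0.54   0.001 -0.001] n 8
   [-0.029, 0.0051, -0.0184] [-0.067, 0.0, -0.0]
   [-0.029, 0.0063, -0.018] [-0.067, 0.0, -0.0]
   [-0.029, 0.0075, -0.0176] [-0.067, 0.0, -0.0]
   [-0.029, 0.0087, -0.017] [-0.067, 0.0, -0.0]
   [-0.029, 0.0098, -0.0164] [-0.067, 0.0, -0.0]
   [-0.029, 0.0109, -0.0157] [-0.067, 0.0, -0.0]
   [-0.029, 0.0119, -0.015] [-0.067, 0.0, -0.0]
   [-0.029, 0.0129, -0.0141] [-0.067, 0.0, -0.0]
```

```bash
python3 -m pendant '[[[-0.029,0.005,-0.0184,-0.067,0,0,1],[-0.029,0.0063,-0.018,-0.067,0,0,1],[-0.029,0.0075,-0.0176,-0.067,0,0,1],[-0.029,0.0087,-0.017,-0.068,0,0,1],[-0.029,0.0098,-0.0164,-0.068,0,0,1],[-0.029,0.011,-0.0157,-0.068,0,0,1],[-0.029,0.012,-0.015,-0.068,0,0,1],[-0.029,0.013,-0.014,-0.067,0,0,1],[0,0,0,0,0,0,1],[0,0,0,0,0,0,1]]]'
python3 - <<'E'
from go import *
z=snap(ctrl,"wrist","w4");z=snap(ctrl,"side","s4")
p,R,o=now();print(o['time_s'],o['q'].round(2),p,o['wrist_force'],o['opening'])
go(out(.1665,-.001),RA,1)
cv2.imwrite("pics/s4z.png",cv2.resize(z['p'][130:270,210:380],None,fx=4,fy=4)[:,:,::-1])
E
```

```text
time_s: 5.7
eef_pos: [0.5519, -0.0483, 0.351]
eef_rot: [0.171, 0.628, 0.732, 0.201]
wrist_force: [-0.8, 0.5, -1.9]
opening: 0.424
5.8 [-0.46 -0.26  1.92  0.35  1.06 -2.3 ] [ 0.55203815 -0.04681179  0.35099535] [-0.92269285  0.50105914 -1.79934522] 0.4282412602473099
total shift tool [-0.0011  0.0003  0.0393] turn [-0.002 -0.001 -0.001] n 1
   [-0.0011, 0.0003, 0.0393] [-0.002, -0.001, -0.001]
```

View pics/w4.png

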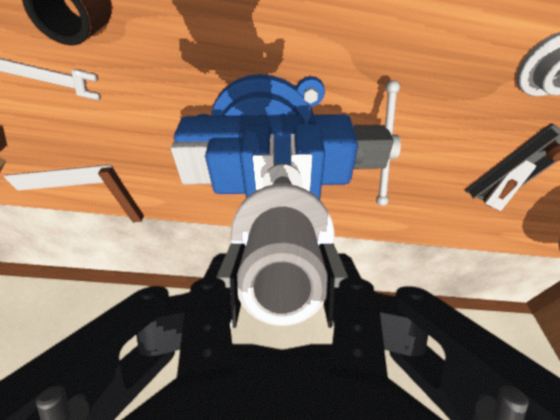

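View pics/s4z.png

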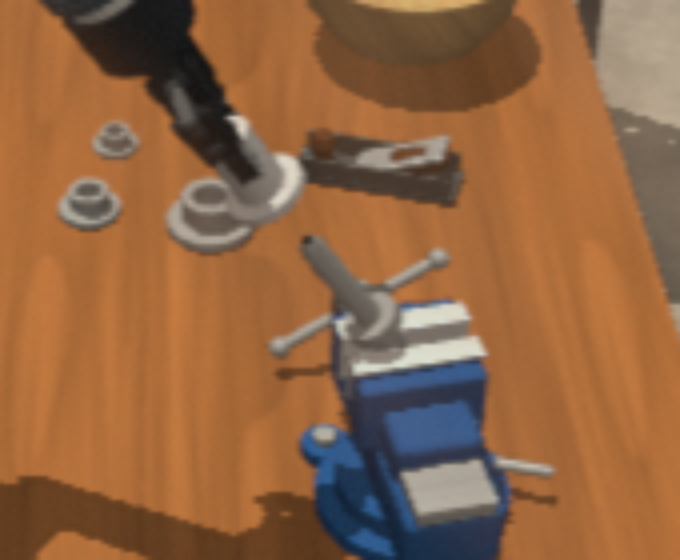

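```bash
python3 - <<'E'
from go import *
z=load("s4");p,R,o=now()
f=210/np.tan(np.radians(float(z['fov']))/2);M=z['M']
def pr(X):
    c=M[:3,:3]@X+M[:3,3];return (np.array([float(z['cx'])+f*c[0]/c[2],float(z['cy'])+f*c[1]/c[2]])+.5-np.array([240,160]))*8
im=cv2.resize(z['p'][160:230,240:340],None,fx=8,fy=8,interpolation=cv2.INTER_CUBIC)[:,:,::-1].copy()
zt=R.as_matrix()[:,2]
def dot(X,c): cv2.circle(im,tuple(int(v) for v in pr(X)),3,c,-1)
yt=R.as_matrix()[:,1]
for t in np.arange(-.01,.0576,.0075): dot(p-.001*yt+zt*t,(0,255,0))
for t in np.arange(0.0575,.2,.01): dot(p-.001*yt+zt*t,(255,0,255))
dot(O,(0,0,255));dot(O+.094*A,(0,0,255))
for th in np.linspace(0,6.28,24): dot(p-.001*yt+zt*.0575+.03*(np.cos(th)*yt+np.sin(th)*R.as_matrix()[:,0]),(255,255,0))
for th in np.linspace(0,6.28,24): dot(O+.022*(np.cos(th)*yt+np.sin(th)*R.as_matrix()[:,0]),(0,255,255))
cv2.imwrite("pics/s4o.png",im)
E
```

```text
(no output)
```

View pics/s4o.png

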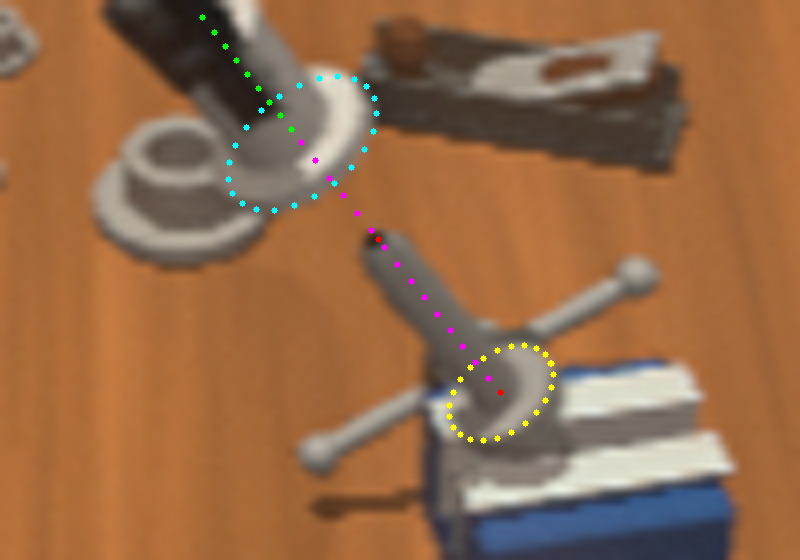

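```bash
python3 -m pendant '[[[-0.001,0,0.015,0,0,0,1],[0,0,0.015,0,0,0,1],[0,0,0.009,0,0,0,1],[0,0,0.01,0,0,0,1],[0,0,0.01,0,0,0,1],[0,0,0,0,0,0,1]]]'
python3 - <<'E'
from go import *
z=snap(ctrl,"wrist","w5")
p,R,o=now();print(o['time_s'],p,o['wrist_force'],"out",(p-O)@A, "lat",(p-O)@R.as_matrix()[:,0],(p-O)@YT)
go(out(.1,-.001),RA,1)
E
```

```text
time_s: 6.4
eef_pos: [0.5826, -0.0433, 0.3007]
eef_rot: [0.172, 0.626, 0.733, 0.202]
wrist_force: [-0.5, -0.5, -3.1]
opening: 0.424
6.45 [ 0.58275199 -0.04355402  0.30167341] [-0.12131374 -0.67223097 -1.33667554] out 0.1475965455498522 lat -0.0005329894032368658 0.0020412990809494406
total shift tool [ 0.0005 -0.0011  0.0476] turn [ 0.  0. -0.] n 1
   [0.0005, -0.0011, 0.0476] [0.0, 0.0, -0.0]
```

View pics/w5.png

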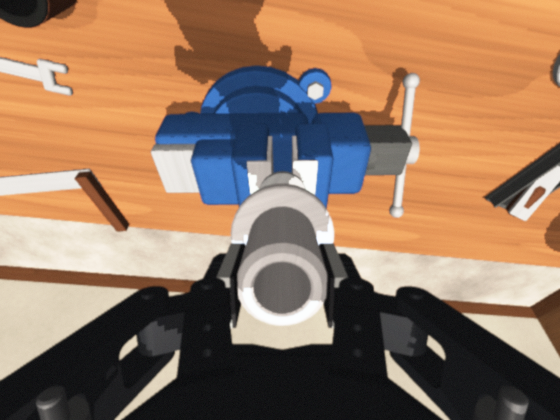

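```bash
python3 -m pendant '[[[0,-0.001,0.008,0,0,0,1],[0,0,0.008,0,0,0,1],[0,0,0,0,0,0,1]]]'
python3 -m pendant '[[[0,0,0.008,0,0,0,1],[0,0,0.008,0,0,0,1],[0,0,0,0,0,0,1]]]'
```

```text
time_s: 6.75
eef_pos: [0.5899, -0.0427, 0.2871]
eef_rot: [0.172, 0.627, 0.733, 0.202]
wrist_force: [0.1, -0.2, -1.4]
opening: 0.422
time_s: 7.05
eef_pos: [0.5981, -0.0413, 0.2731]
eef_rot: [0.172, 0.627, 0.733, 0.202]
wrist_force: [0.1, 0.4, -2.0]
opening: 0.43
```

```bash
python3 -m pendant '[[[0,0,0.012,0,0,0,1],[0,0,0.012,0,0,0,1],[0,0,0.012,0,0,0,1],[0,0,0.008,0,0,0,1],[0,0,0,0,0,0,1]]]'
python3 -m pendant '[[[0,0,0.006,0,0,0,1],[0,0,0.005,0,0,0,1],[0,0,0,0,0,0,1]]]'
python3 - <<'E'
from go import *
p,R,o=now();print(o['time_s'],p,o['wrist_force'],"out",(p-O)@A, "lat",(p-O)@R.as_matrix()[:,0],(p-O)@YT,o['wrist_force']@A)
E
```

```text
time_s: 7.55
eef_pos: [0.6206, -0.0377, 0.2351]
eef_rot: [0.172, 0.627, 0.733, 0.202]
wrist_force: [-0.9, -1.2, -1.8]
opening: 0.427
time_s: 7.85
eef_pos: [0.6261, -0.0371, 0.2268]
eef_rot: [0.173, 0.626, 0.733, 0.202]
wrist_force: [-0.4, -0.4, -1.2]
opening: 0.43
7.85 [ 0.62605751 -0.03710019  0.22676782] [-0.38891523 -0.38426853 -1.20174135] out 0.06083694087228332 lat -0.0009697117193614268 0.0013508909538044122 -0.8054316777137072
```

```bash
python3 -m pendant '[[[0,0,0.003,0,0,0,1],[0,0,0,0,0,0,1]]]'; python3 -m pendant '[[[0,0,0.002,0,0,0,1],[0,0,0,0,0,0,1]]]'
python3 - <<'E'
from go import *
p,R,o=now();print(o['time_s'],p,o['wrist_force'],"out",(p-O)@A, "lat",(p-O)@R.as_matrix()[:,0],(p-O)@YT,o['wrist_force']@A)
E
```

```text
time_s: 8.05
eef_pos: [0.6272, -0.0372, 0.2262]
eef_rot: [0.173, 0.626, 0.733, 0.202]
wrist_force: [-15.2, -1.5, 10.5]
opening: 0.422
time_s: 8.25
eef_pos: [0.6275, -0.0372, 0.2261]
eef_rot: [0.173, 0.625, 0.734, 0.201]
wrist_force: [-37.2, -2.6, 29.6]
opening: 0.423
8.25 [ 0.62745006 -0.0371563   0.22613793] [-37.1954886   -2.62367244  29.63495321] out 0.059596689933497385 lat -0.0012717582988720608 0.002203179891291402 44.46547253834669
```

```bash
python3 -m pendant '[[[0,0,-0.004,0,0,0,1],[0,0,0,0,0,0,0],[0,0,0,0,0,0,-1],[0,0,0,0,0,0,-1],[0,0,0,0,0,0,-1]]]'
python3 - <<'E'
from go import *
p,R,o=now();print(o['time_s'],p,o['wrist_force'],"out",(p-O)@A,o['opening'])
z=snap(ctrl,"wrist","w6")
cv2.imwrite("pics/w6z.png",cv2.resize(z['p'][140:340,180:380],None,fx=3,fy=3)[:,:,::-1])
T,ok=cloud(z);T=(T-p)@R.as_matrix();np.set_printoptions(suppress=True,precision=4)
w=T[200:340,220:340][ok[200:340,220:340]];w=w[(np.hypot(w[:,0],w[:,1])<.03)]
h,e=np.histogram(w[:,2],bins=np.arange(-.045,.07,.003));print(list(zip(e.round(3),h)))
E
```

```text
time_s: 8.75
eef_pos: [0.6268, -0.0371, 0.2263]
eef_rot: [0.173, 0.626, 0.733, 0.202]
wrist_force: [-0.2, -0.0, 0.1]
opening: 0.974
8.75 [ 0.62676391 -0.03713     0.22629843] [-0.20295714 -0.04741331  0.14985102] out 0.060079134124630125 0.9738336233583599
[(-0.045, 0), (-0.042, 0), (-0.039, 8), (-0.036, 936), (-0.033, 491), (-0.03, 507), (-0.027, 471), (-0.024, 229), (-0.021, 210), (-0.018, 204), (-0.015, 171), (-0.012, 180), (-0.009, 1694), (-0.006, 1530), (-0.003, 385), (0.0, 292), (0.003, 212), (0.006, 190), (0.009, 175), (0.012, 157), (0.015, 156), (0.018, 132), (0.021, 121), (0.024, 112), (0.027, 114), (0.03, 110), (0.033, 95), (0.036, 94), (0.039, 84), (0.042, 80), (0.045, 105), (0.048, 2085), (0.051, 10), (0.054, 0), (0.057, 0), (0.06, 0), (0.063, 0), (0.066, 0)]
```

View pics/w6z.png

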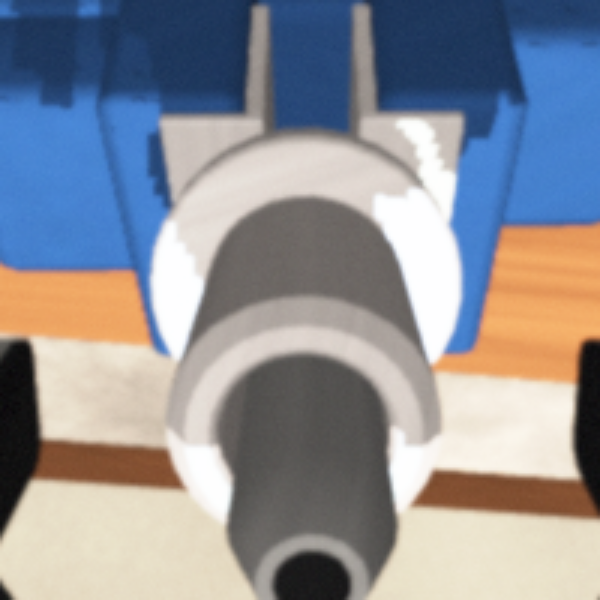

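```bash
python3 - <<'E'
from go import *
from scipy.optimize import least_squares
np.set_printoptions(suppress=True,precision=4)
z=load("w6");p,R,o=now()
W,ok=cloud(z);T=(W-p)@R.as_matrix()
w=T[160:380,200:360][ok[160:380,200:360]]
r=np.hypot(w[:,0],w[:,1])
sh=w[(r<.0125)&(w[:,2]>-.026)&(w[:,2]<-.011)];sl=w[(r<.024)&(w[:,2]>0)&(w[:,2]<.042)]
fl=w[(r<.034)&(w[:,2]>.044)&(w[:,2]<.053)]
tp=w[(r<.009)&(w[:,2]<-.034)&(w[:,2]>-.04)]
bt=w[(r<.018)&(abs(w[:,2]+.0075)<.003)]
print(len(sh),len(sl),len(fl),len(tp),"tip",tp.mean(0))
def d(P,q):
    o=np.array([q[0],q[1],0]);a=np.array([q[2],q[3],1]);a/=np.linalg.norm(a)
    v=P-o;return np.linalg.norm(v-np.outer(v@a,a),axis=1)
f=lambda q:np.r_[d(sl,q)-.019]
f2=lambda q:np.r_[d(sh,q)-.01]
f3=lambda q:np.r_[f(q),f2(q)]
for g in(f,f2,f3):
    s=least_squares(g,[0,0,0,0],loss='soft_l1',f_scale=.001);print(s.x,abs(s.fun).mean())
q,_,_,_=np.linalg.lstsq(np.c_[fl[:,:2],np.ones(len(fl))],fl[:,2],rcond=None);print("flange plane slope",q)
q,_,_,_=np.linalg.lstsq(np.c_[bt[:,:2],np.ones(len(bt))],bt[:,2],rcond=None);print("bushtop",q)
print(R.as_matrix())
E
```

```text
828 2044 3234 959 tip [ 0.0003 -0.0034 -0.0348]
[ 0.0002 -0.0036 -0.0183  0.0114] 0.001078966942711416
[ 0.0005 -0.0027  0.0059 -0.0196] 0.00021371429110653278
[ 0.0001 -0.003  -0.0155 -0.0169] 0.0009305360193556988
flange plane slope [-0.0039 -0.0159  0.0491]
bushtop [-0.0012  0.0254 -0.0065]
[[-0.1553  0.848   0.5068]
 [ 0.9879  0.1336  0.0792]
 [-0.0005  0.5129 -0.8584]]
```

```bash
sed -i 's/^O=.*/O=np.array([.6542,-.0328,.1742])/' go.py
python3 -m pendant '[[[0,0,-0.02,0,0,0,-1],[0,0,-0.03,0,0,0,-1],[0,0,-0.04,0,0,0,-1],[0,0,0,0,0,0,-1]]]'
python3 - <<'E'
from go import *
p,R,o=now();print(p,o['time_s'])
go([.4625,-.2015,.19],RD,8)
E
```

```text
time_s: 9.2
eef_pos: [0.582, -0.0452, 0.3095]
eef_rot: [0.177, 0.625, 0.732, 0.203]
wrist_force: [0.6, -0.4, 0.1]
opening: 1.0
[ 0.58204082 -0.04518744  0.30951679] 9.2
total shift tool [-0.1353 -0.184   0.0288] turn [0.546 0.005 0.   ] n 8
   [-0.0169, -0.023, 0.0036] [0.068, 0.001, 0.0]
   [-0.0169, -0.0227, 0.0052] [0.068, 0.001, 0.0]
   [-0.0169, -0.0223, 0.0067] [0.068, 0.001, 0.0]
   [-0.0169, -0.0218, 0.0082] [0.068, 0.001, 0.0]
   [-0.0169, -0.0212, 0.0096] [0.068, 0.001, 0.0]
   [-0.0169, -0.0205, 0.011] [0.068, 0.001, 0.0]
   [-0.017, -0.0197, 0.0124] [0.068, 0.001, 0.0]
   [-0.017, -0.0188, 0.0137] [0.068, 0.001, 0.0]
```

```bash
python3 -m pendant '[[[-0.017,-0.023,0.0036,0.068,0.001,0,-1],[-0.017,-0.0227,0.0052,0.068,0.001,0,-1],[-0.017,-0.0223,0.0067,0.068,0.001,0,-1],[-0.017,-0.0218,0.0082,0.068,0.001,0,-1],[-0.017,-0.0212,0.0096,0.068,0.001,0,-1],[-0.017,-0.0205,0.011,0.068,0,0,-1],[-0.017,-0.0197,0.0124,0.068,0,0,-1],[-0.017,-0.0188,0.0137,0.068,0,0,-1],[0,0,0,0,0,0,-1],[0,0,0,0,0,0,-1]]]'
python3 - <<'E'
from go import *
z=snap(ctrl,"wrist","w7")
p,R,o=now();print(o['time_s'],o['q'].round(2),p,R.as_matrix().round(3))
W,ok=cloud(z)
m=ok&(W[...,2]>.055)&(W[...,2]<.075)&(np.hypot(W[...,0]-.4625,W[...,1]+.2015)<.045)
w=W[m];print(len(w),(w.min(0)+w.max(0))/2,np.ptp(w,axis=0),np.median(w[:,2]))
E
```

```text
time_s: 10.2
eef_pos: [0.461, -0.2004, 0.1838]
eef_rot: [-0.004, 0.649, 0.76, 0.0]
wrist_force: [-0.7, -0.8, -0.5]
opening: 0.999
10.25 [-0.65  0.1   1.85  0.    1.2  -2.37] [ 0.46130156 -0.20023644  0.18443046] [[-0.157  0.988 -0.005]
 [ 0.988  0.157  0.004]
 [ 0.005 -0.004 -1.   ]]
2330 [ 0.46204177 -0.2018103   0.05959949] [0.06184071 0.06151152 0.00919307] 0.06141226979249463
```

View pics/w7.png

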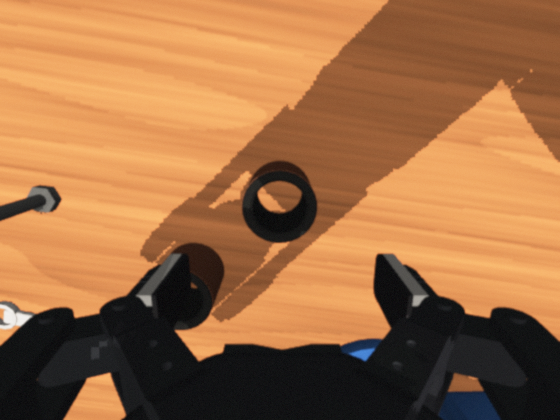

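```bash
python3 -m pendant '[[[-0.0017,0.0005,0.04,0.004,-0.005,0,-1],[0,0,0.04,0,0,0,-1],[0,0,0.04,0,0,0,-1],[0,0,0.0185,0,0,0,-1],[0,0,0,0,0,0,0],[0,0,0,0,0,0,1],[0,0,0,0,0,0,1],[0,0,0,0,0,0,1],[0,0,0,0,0,0,1]]]'
python3 -m pendant '[[[0,0,-0.01,0,0,0,1],[0,0,-0.04,0,0,0,1],[0,0,-0.04,0,0,0,1],[0,0,-0.04,0,0,0,1],[0,0,-0.02,0,0,0,1],[0,0,0,0,0,0,1],[0,0,0,0,0,0,1]]]'
python3 - <<'E'
from go import *
z=snap(ctrl,"wrist","w8")
p,R,o=now();print(o['time_s'],o['q'].round(2),p,R.as_matrix().round(3),o['wrist_force'],o['opening'])
W,ok=cloud(z);T=(W-p)@R.as_matrix();np.set_printoptions(suppress=True,precision=4)
w=T[ok&(np.hypot(T[...,0],T[...,1])<.04)&(abs(T[...,2])<.09)]
h,e=np.histogram(w[:,2],bins=np.arange(-.03,.09,.003));print(list(zip(e.round(3),h)))
t=w[(w[:,2]>-.03)&(w[:,2]<-.008)];print((t.min(0)+t.max(0))/2,np.ptp(t,axis=0))
E
```

```text
time_s: 11.15
eef_pos: [0.4613, -0.2029, 0.0472]
eef_rot: [-0.001, 0.649, 0.761, -0.004]
wrist_force: [-0.8, 0.6, 1.2]
opening: 0.698
time_s: 11.85
eef_pos: [0.4615, -0.2019, 0.1959]
eef_rot: [-0.002, 0.649, 0.761, -0.004]
wrist_force: [-0.3, 0.5, -3.1]
opening: 0.7
11.9 [-0.64  0.09  1.84 -0.01  1.22 -2.37] [ 0.46096312 -0.20149707  0.19474154] [[-0.157  0.988 -0.011]
 [ 0.988  0.157 -0.001]
 [ 0.    -0.011 -1.   ]] [ 0.75674445  0.19076429 -1.66530247] 0.700838305141771
[(-0.03, 330), (-0.027, 203), (-0.024, 120), (-0.021, 446), (-0.018, 5053), (-0.015, 2765), (-0.012, 1107), (-0.009, 1037), (-0.006, 975), (-0.003, 914), (-0.0, 853), (0.003, 780), (0.006, 734), (0.009, 712), (0.012, 628), (0.015, 535), (0.018, 500), (0.021, 438), (0.024, 432), (0.027, 404), (0.03, 364), (0.033, 339), (0.036, 336), (0.039, 288), (0.042, 219), (0.045, 6), (0.048, 0), (0.051, 0), (0.054, 0), (0.057, 0), (0.06, 0), (0.063, 0), (0.066, 0), (0.069, 0), (0.072, 0), (0.075, 0), (0.078, 0), (0.081, 0), (0.084, 0)]
[ 0.0006 -0.0026 -0.019 ] [0.0776 0.0543 0.022 ]
```

View pics/w8.png

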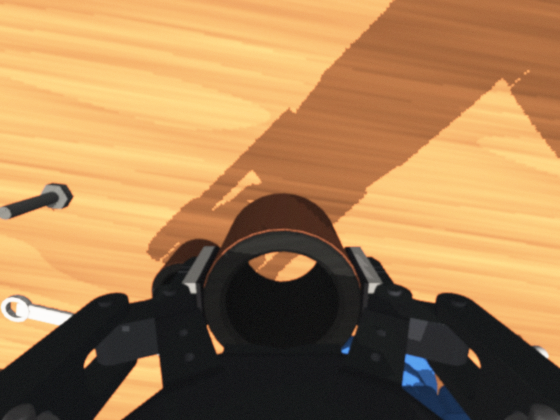

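```bash
python3 - <<'E'
from go import *
from scipy.optimize import least_squares
np.set_printoptions(suppress=True,precision=4)
z=load("w8");p,R,o=now()
W,ok=cloud(z);T=(W-p)@R.as_matrix()
m=ok&(abs(T[...,0])<.022)&(T[...,1]<-.015)&(T[...,1]>-.04)&(T[...,2]>-.008)&(T[...,2]<.04)
w=T[m];print(len(w))
s=least_squares(lambda q:np.hypot(w[:,0]-q[0]-q[2]*w[:,2],w[:,1]-q[1]-q[3]*w[:,2])-.031,[0,0,0,0],loss='soft_l1',f_scale=.001);print(s.x,abs(s.fun).mean())
t=T[ok&(abs(T[...,2]+.017)<.004)&(np.hypot(T[...,0],T[...,1])<.033)&(T[...,1]<.01)&(abs(T[...,0])<.028)]
print(len(t),np.median(t[:,2]),t.min(0))
E
```

```text
2588
[-0.0007  0.0018 -0.0016  0.0105] 0.00012327229113531785
5480 -0.015335691502967737 [-0.028  -0.0296 -0.0177]
```

```bash
python3 - <<'E'
from go import *
p,R,o=now()
go(out(.18,.0018),RA,8)
E
```

```text
total shift tool [ 0.1364  0.1223 -0.1345] turn [-0.548 -0.     0.001] n 8
   [0.017, 0.0153, -0.0168] [-0.068, -0.0, 0.0]
   [0.017, 0.0164, -0.0157] [-0.068, -0.0, 0.0]
   [0.017, 0.0174, -0.0146] [-0.068, -0.0, 0.0]
   [0.0171, 0.0184, -0.0133] [-0.068, -0.0, 0.0]
   [0.0171, 0.0193, -0.0121] [-0.068, -0.0, 0.0]
   [0.0171, 0.02, -0.0107] [-0.068, -0.0, 0.0]
   [0.0171, 0.0207, -0.0093] [-0.068, -0.0, 0.0]
   [0.0171, 0.0213, -0.0079] [-0.068, -0.0, 0.0]
```

```bash
python3 -m pendant '[[[0.017,0.0153,-0.0168,-0.068,0,0,1],[0.017,0.0164,-0.0157,-0.068,0,0,1],[0.017,0.0174,-0.0146,-0.068,0,0,1],[0.017,0.0184,-0.0133,-0.068,0,0,1],[0.017,0.0193,-0.0121,-0.068,0,0,1],[0.017,0.02,-0.0107,-0.069,0,0,1],[0.0171,0.0207,-0.0093,-0.069,0,0,1],[0.0171,0.0213,-0.008,-0.069,0,0,1],[0,0,0,0,0,0,1],[0,0,0,0,0,0,1]]]'
python3 - <<'E'
from go import *
z=snap(ctrl,"wrist","w9")
p,R,o=now();print(o['time_s'],p,o['wrist_force'],"out",(p-O)@A)
go(out(.125,.0018),RA,1)
E
```

```text
time_s: 12.9
eef_pos: [0.5614, -0.0477, 0.3268]
eef_rot: [0.171, 0.626, 0.734, 0.201]
wrist_force: [-0.1, 0.8, -2.5]
opening: 0.7
12.95 [ 0.56145178 -0.04814567  0.32675014] [-0.06700269  0.26635467 -3.90619576] out 0.17916825918215665
total shift tool [0.0006 0.0011 0.0542] turn [-0.004 -0.001  0.001] n 1
   [0.0006, 0.0011, 0.0542] [-0.004, -0.001, 0.001]
```

View pics/w9.png

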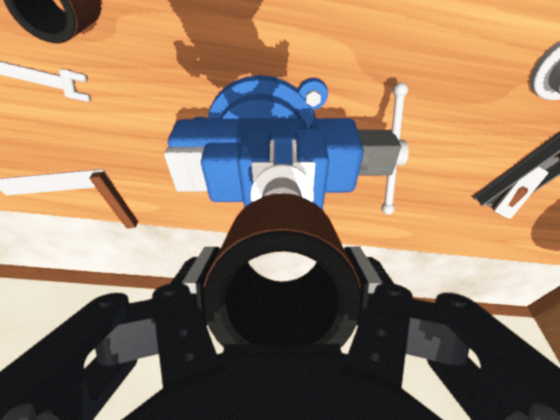

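```bash
python3 -m pendant '[[[0.0006,0.001,0.015,-0.004,0,0,1],[0,0,0.02,0,0,0,1],[0,0,0.019,0,0,0,1],[0,0,0,0,0,0,1]]]'
python3 - <<'E'
from go import *
z=snap(ctrl,"wrist","w10")
p,R,o=now();print(o['time_s'],p,o['wrist_force'],"out",(p-O)@A,"lat",(p-O)@R.as_matrix()[:,0],(p-O)@YT)
cv2.imwrite("pics/w10z.png",cv2.resize(z['p'][180:360,180:380],None,fx=3,fy=3)[:,:,::-1])
E
```

```text
time_s: 13.35
eef_pos: [0.5892, -0.0431, 0.2785]
eef_rot: [0.17, 0.627, 0.733, 0.202]
wrist_force: [-0.9, 0.0, -2.5]
opening: 0.7
13.4 [ 0.58952551 -0.04319891  0.28026339] [-0.05749487  0.58853287 -1.88040586] out 0.12464423764366671 lat 5.259071142343164e-05 -0.002039497143907528
```

View pics/w10z.png

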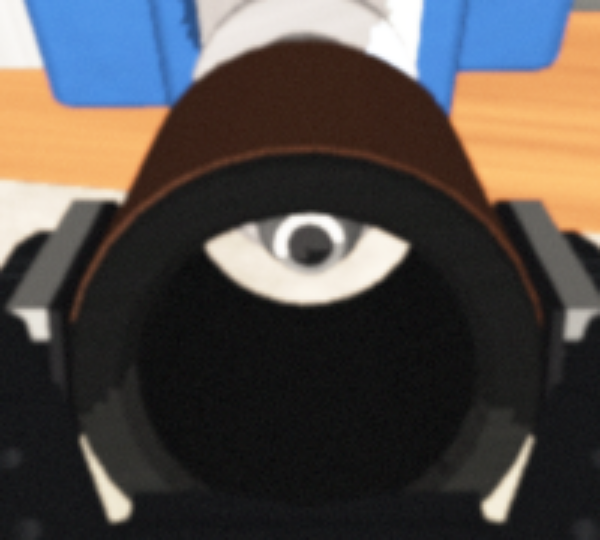

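```bash
python3 - <<'E'
from go import *
from scipy.optimize import least_squares
np.set_printoptions(suppress=True,precision=4)
z=load("w10");p,R,o=now()
W,ok=cloud(z);T=(W-p)@R.as_matrix()
m=ok&(abs(T[...,0])<.022)&(T[...,1]<-.015)&(T[...,1]>-.04)&(T[...,2]>-.008)&(T[...,2]<.04)
w=T[m]
s=least_squares(lambda q:np.hypot(w[:,0]-q[0]-q[2]*w[:,2],w[:,1]-q[1]-q[3]*w[:,2])-.031,[0,0,0,0],loss='soft_l1',f_scale=.001);print("drum axis",s.x)
for (u,v) in [(283.3,252.5),(271.5,262),(295.5,262),(275,254),(292,254),(277,267),(290,267)]:
    u,v=int(round(u)),int(round(v));print(u,v,T[v,u],ok[v,u])
m=ok&(np.hypot(T[...,0],T[...,1])<.015)&(T[...,2]>.02)&(T[...,2]<.05)
w=T[m];print(len(w),w.min(0),w.max(0),np.median(w,0))
vv,uu=np.nonzero(m);print(uu.min(),uu.max(),vv.min(),vv.max())
E
```

```text
drum axis [-0.     -0.0001  0.0012  0.0058]
283 252 [ 0.0008 -0.0027  0.0316] True
272 262 [-0.005   0.003   0.0317] True
296 262 [0.0078 0.005  0.0357] True
275 254 [-0.0034 -0.0017  0.0313] True
292 254 [ 0.0055 -0.0016  0.0315] True
277 267 [-0.0024  0.0057  0.0311] True
290 267 [0.0045 0.0056 0.0309] True
513 [-0.0091 -0.0034  0.0291] [0.0103 0.0077 0.0419] [0.0003 0.0018 0.0311]
265 300 252 271
```

```bash
python3 -m pendant '[[[0.0003,0.0025,0.004,0,0,0,1],[0,0,0.008,0,0,0,1],[0,0,0,0,0,0,1]]]'
python3 -m pendant '[[[0,0,0.006,0,0,0,1],[0,0,0.006,0,0,0,1],[0,0,0,0,0,0,1]]]'
```

```text
time_s: 13.7
eef_pos: [0.5988, -0.0415, 0.2738]
eef_rot: [0.174, 0.626, 0.733, 0.203]
wrist_force: [-0.2, 1.0, -3.3]
opening: 0.699
time_s: 14.0
eef_pos: [0.6047, -0.0403, 0.2635]
eef_rot: [0.174, 0.625, 0.733, 0.203]
wrist_force: [-1.4, 0.4, -3.2]
opening: 0.7
```

```bash
python3 -m pendant '[[[0,0,0.01,0,0,0,1],[0,0,0.01,0,0,0,1],[0,0,0.01,0,0,0,1],[0,0,0.006,0,0,0,1],[0,0,0,0,0,0,1]]]'
python3 -m pendant '[[[0,0,0.004,0,0,0,1],[0,0,0.002,0,0,0,1],[0,0,0,0,0,0,1]]]'
python3 - <<'E'
from go import *
p,R,o=now();print(o['time_s'],p,o['wrist_force'],"out",(p-O)@A,"lat",(p-O)@R.as_matrix()[:,0],(p-O)@YT)
E
```

```text
time_s: 14.5
eef_pos: [0.6231, -0.0372, 0.2315]
eef_rot: [0.173, 0.626, 0.733, 0.203]
wrist_force: [-0.2, 0.1, -3.8]
opening: 0.698
time_s: 14.8
eef_pos: [0.6264, -0.0371, 0.228]
eef_rot: [0.174, 0.625, 0.733, 0.203]
wrist_force: [-0.8, -0.3, -2.8]
opening: 0.7
14.8 [ 0.62644763 -0.03705381  0.22803931] [-0.7960607  -0.3287397  -2.80482106] out 0.060624253776178263 lat 0.00010293739506823799 0.003411624274118968
```

```bash
python3 -m pendant '[[[0,0,0.003,0,0,0,1],[0,0,0,0,0,0,1]]]'; python3 -m pendant '[[[0,0,0.002,0,0,0,1],[0,0,0,0,0,0,1]]]'
python3 - <<'E'
from go import *
p,R,o=now();print(o['time_s'],p,o['wrist_force'],"out",(p-O)@A,"lat",(p-O)@R.as_matrix()[:,0],(p-O)@YT)
E
```

```text
time_s: 15.0
eef_pos: [0.628, -0.0369, 0.2256]
eef_rot: [0.174, 0.625, 0.733, 0.203]
wrist_force: [-0.7, -0.2, -2.6]
opening: 0.696
time_s: 15.2
eef_pos: [0.6285, -0.0369, 0.2255]
eef_rot: [0.174, 0.625, 0.733, 0.203]
wrist_force: [-20.3, -1.8, 13.0]
opening: 0.701
15.2 [ 0.62847953 -0.03689013  0.22546179] [-20.34065983  -1.79312451  13.04995712] out 0.057369834077525245 lat -6.579113136644803e-05 0.0038398592922787664
```

```bash
python3 -m pendant '[[[0,0,-0.002,0,0,0,1],[0,0,0,0,0,0,0],[0,0,0,0,0,0,-1],[0,0,0,0,0,0,-1],[0,0,0,0,0,0,-1],[0,0,0,0,0,0,-1]]]'
python3 - <<'E'
from go import *
p,R,o=now();print(o['time_s'],p,o['wrist_force'],"out",(p-O)@A,o['opening'])
z=snap(ctrl,"wrist","w11")
np.set_printoptions(suppress=True,precision=4)
cv2.imwrite("pics/w11z.png",cv2.resize(z['p'][140:340,180:380],None,fx=3,fy=3)[:,:,::-1])
W,ok=cloud(z);T=(W-p)@R.as_matrix()
w=T[ok&(np.hypot(T[...,0],T[...,1])<.034)]
h,e=np.histogram(w[:,2],bins=np.arange(-.045,.07,.003));print(list(zip(e.round(3),h)))
E
```

```text
time_s: 15.8
eef_pos: [0.6282, -0.0369, 0.2258]
eef_rot: [0.174, 0.625, 0.733, 0.203]
wrist_force: [-0.6, 0.3, 0.5]
opening: 1.004
15.8 [ 0.62820347 -0.03688073  0.22582622] [-0.62415328  0.26266838  0.47077614] out 0.057821696266304866 1.004166829726468
[(-0.045, 0), (-0.042, 0), (-0.039, 493), (-0.036, 901), (-0.033, 507), (-0.03, 541), (-0.027, 356), (-0.024, 242), (-0.021, 211), (-0.018, 316), (-0.015, 6288), (-0.012, 816), (-0.009, 2805), (-0.006, 1198), (-0.003, 559), (0.0, 381), (0.003, 262), (0.006, 144), (0.009, 90), (0.012, 75), (0.015, 48), (0.018, 47), (0.021, 31), (0.024, 31), (0.027, 21), (0.03, 17), (0.033, 13), (0.036, 11), (0.039, 7), (0.042, 5), (0.045, 0), (0.048, 0), (0.051, 0), (0.054, 0), (0.057, 0), (0.06, 0), (0.063, 0), (0.066, 0)]
```

View pics/w11z.png

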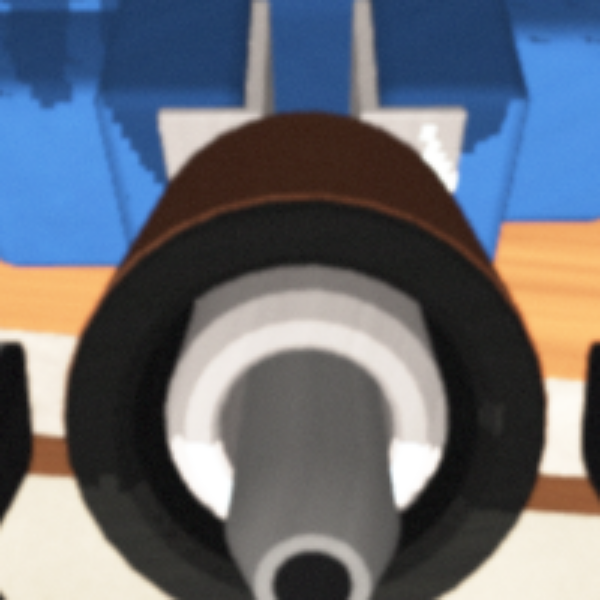

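```bash
python3 - <<'E'
from go import *
from scipy.optimize import least_squares
np.set_printoptions(suppress=True,precision=4)
z=load("w11");p,R,o=now()
W,ok=cloud(z);T=(W-p)@R.as_matrix();r=np.hypot(T[...,0],T[...,1])
sh=T[ok&(r<.0145)&(T[...,2]>-.026)&(T[...,2]<-.010)]
def d(P,q):
    o=np.array([q[0],q[1],0]);a=np.array([q[2],q[3],1]);a/=np.linalg.norm(a)
    v=P-o;return np.linalg.norm(v-np.outer(v@a,a),axis=1)
s=least_squares(lambda q:d(sh,q)-.01,[0,0,0,0],loss='soft_l1',f_scale=.001);print(len(sh),s.x,abs(s.fun).mean())
rim=T[ok&(r<.034)&(r>.023)&(abs(T[...,2]+.0145)<.003)]
print("rim plane",np.linalg.lstsq(np.c_[rim[:,:2],np.ones(len(rim))],rim[:,2],rcond=None)[0],rim.min(0),rim.max(0))
tp=T[ok&(r<.012)&(T[...,2]<-.0335)];print("tip",(tp.min(0)+tp.max(0))/2,np.median(tp,0),np.ptp(tp,axis=0))
x=s.x; 
for zz in(-.036,-.0145):
  print("axis world at",zz,p+R.apply([x[0]+x[2]*zz,x[1]+x[3]*zz,zz]), "mine",O+A*((p+R.apply([0,0,zz])-O)@A))
print("axis dir",-R.apply([x[2],x[3],1]),A)
E
```

```text
1132 [ 0.0006 -0.0034  0.0054  0.0005] 0.00020680702760720015
rim plane [-0.0055 -0.012  -0.0138] [-0.0314 -0.034  -0.016 ] [ 0.0304  0.0184 -0.0115]
tip [ 0.0003 -0.005  -0.0521] [ 0.0001 -0.0105 -0.0569] [0.015  0.0139 0.0373]
axis world at -0.036 [ 0.6069 -0.0398  0.2548] mine [ 0.6068 -0.0403  0.2548]
axis world at -0.0145 [ 0.6178 -0.038   0.2364] mine [ 0.6177 -0.0386  0.2363]
axis dir [-0.5095 -0.0854  0.8562] [-0.5052 -0.08    0.8593]
```

```bash
python3 -m pendant '[[[0,0,-0.02,0,0,0,-1],[0,0,-0.03,0,0,0,-1],[0,0,-0.045,0,0,0,-1],[0,0,0,0,0,0,-1]]]'
python3 - <<'E'
from go import *
p,R,o=now();print(p,o['time_s'])
go([.4305,.3385,.15],RD,12)
E
```

```text
time_s: 16.25
eef_pos: [0.5806, -0.0455, 0.3137]
eef_rot: [0.179, 0.624, 0.732, 0.205]
wrist_force: [0.2, -0.4, 0.7]
opening: 0.999
[ 0.58056777 -0.04548689  0.31365604] 16.25
total shift tool [ 0.4038 -0.1594  0.0911] turn [0.551 0.006 0.002] n 12
   [0.0336, -0.0133, 0.0076] [0.046, 0.001, 0.0]
   [0.0336, -0.0129, 0.0082] [0.046, 0.001, 0.0]
   [0.0336, -0.0125, 0.0088] [0.046, 0.001, 0.0]
   [0.0336, -0.0121, 0.0094] [0.046, 0.001, 0.0]
   [0.0336, -0.0117, 0.01] [0.046, 0.001, 0.0]
   [0.0336, -0.0112, 0.0105] [0.046, 0.001, 0.0]
   [0.0336, -0.0107, 0.011] [0.046, 0.001, 0.0]
   [0.0336, -0.0102, 0.0115] [0.046, 0.001, 0.0]
   [0.0336, -0.0097, 0.012] [0.046, 0.001, 0.0]
   [0.0336, -0.0091, 0.0124] [0.046, 0.001, 0.0]
   [0.0336, -0.0086, 0.0129] [0.046, 0.001, 0.0]
   [0.0336, -0.008, 0.0133] [0.046, 0.001, 0.0]
```

```bash
python3 -m pendant '[[[0.0336,-0.0133,0.0076,0.046,0.001,0,-1],[0.0336,-0.0129,0.0082,0.046,0.001,0,-1],[0.0336,-0.0125,0.0088,0.046,0.001,0,-1],[0.0336,-0.0121,0.0094,0.046,0,0,-1],[0.0336,-0.0117,0.01,0.046,0,0,-1],[0.0336,-0.0112,0.0105,0.046,0,0,-1],[0.0336,-0.0107,0.011,0.046,0.001,0,-1],[0.0336,-0.0102,0.0115,0.046,0.001,0,-1]]]'
python3 -m pendant '[[[0.0336,-0.0097,0.012,0.046,0.001,0,-1],[0.0336,-0.009,0.0124,0.046,0,0,-1],[0.0336,-0.0086,0.0129,0.046,0,0,-1],[0.0336,-0.008,0.0133,0.046,0,0,-1],[0,0,0,0,0,0,-1],[0,0,0,0,0,0,-1]]]'
python3 - <<'E'
from go import *
z=snap(ctrl,"wrist","w12")
p,R,o=now();print(o['time_s'],o['q'].round(2),p,R.as_matrix().round(3))
W,ok=cloud(z)
m=ok&(abs(W[...,2]-.024)<.006)&(np.hypot(W[...,0]-.4305,W[...,1]-.3385)<.03)
w=W[m];print(len(w),(w.min(0)+w.max(0))/2,np.ptp(w,axis=0),np.median(w[:,2]))
m=ok&(abs(W[...,2]-.007)<.005)&(np.hypot(W[...,0]-.4305,W[...,1]-.3385)<.04);w=W[m];print(len(w),(w.min(0)+w.max(0))/2,np.ptp(w,axis=0))
go([.4305,.3385,.15],RD,1)
E
```

```text
time_s: 17.05
eef_pos: [0.4776, 0.2131, 0.1994]
eef_rot: [0.055, 0.646, 0.758, 0.067]
wrist_force: [0.3, -0.1, -0.2]
opening: 0.998
time_s: 17.65
eef_pos: [0.4268, 0.3402, 0.1456]
eef_rot: [-0.005, 0.648, 0.762, -0.003]
wrist_force: [-0.1, -0.2, 0.5]
opening: 1.001
17.7 [ 0.45  0.25  1.77  0.01  1.14 -1.28] [0.42733239 0.33966637 0.14616572] [[-0.16   0.987 -0.011]
 [ 0.987  0.16   0.002]
 [ 0.004 -0.01  -1.   ]]
1171 [0.43032528 0.33883534 0.02289707] [0.037661   0.03745269 0.00970483] 0.02550344319237045
1742 [0.4304055  0.33887968 0.00699732] [0.05850356 0.05746958 0.00997802]
total shift tool [-0.0016  0.0029 -0.0039] turn [-0.01  -0.004  0.004] n 1
   [-0.0016, 0.0029, -0.0039] [-0.01, -0.004, 0.004]
```

View pics/w12.png

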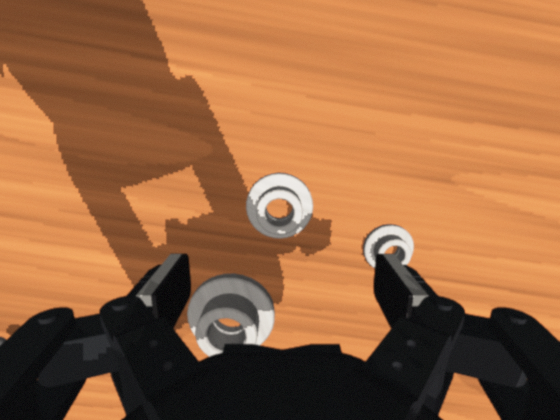

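```bash
python3 -m pendant '[[[-0.0014,0.003,0.03,-0.008,-0.004,0.002,-1],[0,0,0.04,0,0,0,-1],[0,0,0.03,0,0,0,-1],[0,0,0,0,0,0,-1]]]'
python3 - <<'E'
from go import *
p,R,o=now();print(o['time_s'],p,R.as_matrix()[:,2],o['wrist_force'])
go([.4304,.3388,.033],RD,1)
E
```

```text
time_s: 18.1
eef_pos: [0.4276, 0.3365, 0.0431]
eef_rot: [-0.002, 0.65, 0.76, -0.004]
wrist_force: [-0.8, -0.5, -0.1]
opening: 1.003
18.1 [0.42764214 0.33645122 0.04309463] [-0.00839463 -0.00305607 -0.99996009] [-0.80637981 -0.5085568  -0.1417855 ]
total shift tool [0.0019 0.0032 0.0101] turn [-0.009  0.002 -0.001] n 1
   [0.0019, 0.0032, 0.0101] [-0.009, 0.002, -0.001]
```

```bash
python3 -m pendant '[[[0.0007,0.0018,0.01,-0.006,0,0,-1],[0,0,0,0,0,0,-0.2],[0,0,0,0,0,0,1],[0,0,0,0,0,0,1],[0,0,0,0,0,0,1],[0,0,0,0,0,0,1],[0,0,0,0,0,0,1]]]'
python3 -m pendant '[[[0,0,-0.01,0,0,0,1],[0,0,-0.03,0,0,0,1],[0,0,-0.04,0,0,0,1],[0,0,-0.045,0,0,0,1],[0,0,-0.045,0,0,0,1],[0,0,0,0,0,0,1],[0,0,0,0,0,0,1]]]'
python3 - <<'E'
from go import *
z=snap(ctrl,"wrist","w13")
p,R,o=now();print(o['time_s'],o['q'].round(2),p,R.as_matrix().round(3),o['wrist_force'],o['opening'])
np.set_printoptions(suppress=True,precision=4)
W,ok=cloud(z);T=(W-p)@R.as_matrix();r=np.hypot(T[...,0],T[...,1])
w=T[ok&(r<.031)&(abs(T[...,2])<.06)]
h,e=np.histogram(w[:,2],bins=np.arange(-.02,.06,.003));print(list(zip(e.round(3),h)))
cv2.imwrite("pics/w13z.png",cv2.resize(z['p'][180:320,200:360],None,fx=4,fy=4)[:,:,::-1])
E
```

```text
time_s: 18.8
eef_pos: [0.4326, 0.3404, 0.0382]
eef_rot: [0.002, 0.649, 0.761, 0.003]
wrist_force: [-1.3, -1.7, 7.2]
opening: 0.416
time_s: 19.5
eef_pos: [0.4314, 0.3402, 0.2081]
eef_rot: [0.002, 0.649, 0.761, 0.003]
wrist_force: [-0.1, 0.1, -2.8]
opening: 0.408
19.55 [ 0.45  0.17  1.73 -0.    1.24 -1.28] [0.43040695 0.33962643 0.20614078] [[-0.157  0.988  0.003]
 [ 0.988  0.157  0.001]
 [ 0.     0.003 -1.   ]] [ 0.42969979 -0.36613942 -1.70927065] 0.41268283092829405
[(-0.02, 208), (-0.017, 721), (-0.014, 267), (-0.011, 233), (-0.008, 296), (-0.005, 277), (-0.002, 252), (0.001, 265), (0.004, 225), (0.007, 616), (0.01, 2753), (0.013, 430), (0.016, 353), (0.019, 282), (0.022, 271), (0.025, 663), (0.028, 2381), (0.031, 229), (0.034, 109), (0.037, 0), (0.04, 0), (0.043, 0), (0.046, 0), (0.049, 0), (0.052, 0), (0.055, 0)]
```

View pics/w13z.png

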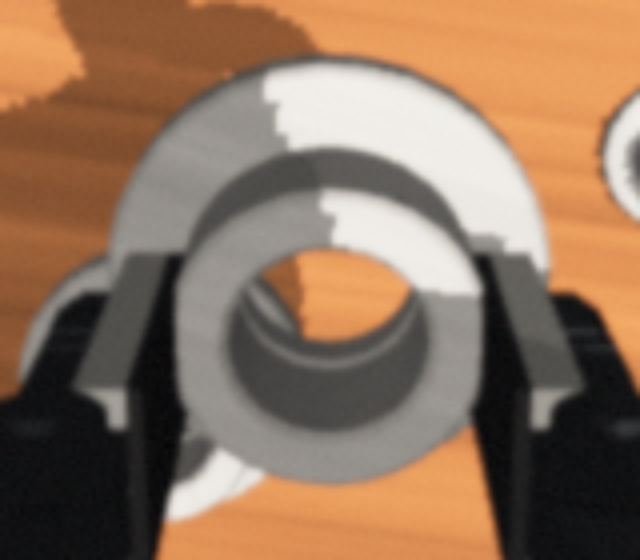

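```bash
python3 - <<'E'
from go import *
from scipy.optimize import least_squares
np.set_printoptions(suppress=True,precision=4)
z=load("w13");p,R,o=now()
W,ok=cloud(z);T=(W-p)@R.as_matrix();r=np.hypot(T[...,0],T[...,1])
top=T[ok&(r<.024)&(abs(T[...,2]-.0108)<.003)]
print("top",len(top),(top.min(0)+top.max(0))/2,np.ptp(top,axis=0),np.median(top[:,2]),np.linalg.lstsq(np.c_[top[:,:2],np.ones(len(top))],top[:,2],rcond=None)[0])
d=T[ok&(r<.04)&(abs(T[...,2]-.0285)<.003)&(T[...,1]<-.005)&(r>.02)]
print("disc",len(d),d.min(0),d.max(0),np.median(d[:,2]),np.linalg.lstsq(np.c_[d[:,:2],np.ones(len(d))],d[:,2],rcond=None)[0])
sl=T[ok&(T[...,2]>.013)&(T[...,2]<.0265)&(T[...,1]<-.008)&(r<.023)]
s=least_squares(lambda q:np.hypot(sl[:,0]-q[0],sl[:,1]-q[1])-.019,[0,0],loss='soft_l1',f_scale=.001);print(len(sl),s.x,abs(s.fun).mean())
go(out(.094+.025+.037,0),RA,12)
E
```

```text
top 3263 [-0.0001 -0.0014  0.0108] [0.044  0.0383 0.0059] 0.010704831780961703 [ 0.0019 -0.      0.0108]
disc 2584 [-0.028  -0.0303  0.0256] [ 0.0284 -0.0051  0.0315] 0.028588949791126864 [ 0.0001 -0.0117  0.0284]
658 [ 0.0002 -0.0011] 0.00029475622003500565
total shift tool [-0.4029  0.083  -0.102 ] turn [-0.534 -0.001  0.001] n 12
   [-0.0336, 0.0069, -0.0085] [-0.044, -0.0, 0.0]
   [-0.0336, 0.0073, -0.0082] [-0.044, -0.0, 0.0]
   [-0.0336, 0.0077, -0.0078] [-0.044, -0.0, 0.0]
   [-0.0336, 0.008, -0.0075] [-0.044, -0.0, 0.0]
   [-0.0336, 0.0083, -0.0071] [-0.044, -0.0, 0.0]
   [-0.0336, 0.0086, -0.0068] [-0.044, -0.0, 0.0]
   [-0.0336, 0.0089, -0.0064] [-0.044, -0.0, 0.0]
   [-0.0336, 0.0092, -0.006] [-0.044, -0.0, 0.0]
   [-0.0336, 0.0095, -0.0055] [-0.044, -0.0, 0.0]
   [-0.0336, 0.0097, -0.0051] [-0.044, -0.0, 0.0]
   [-0.0336, 0.0099, -0.0047] [-0.044, -0.0, 0.0]
   [-0.0336, 0.0101, -0.0042] [-0.044, -0.0, 0.0]
```

```bash
python3 -m pendant '[[[-0.0336,0.0069,-0.0101,-0.044,0,0,1],[-0.0336,0.0073,-0.0098,-0.044,0,0,1],[-0.0336,0.0077,-0.0094,-0.044,0,0,1],[-0.0336,0.008,-0.0091,-0.044,0,0,1],[-0.0336,0.0083,-0.0087,-0.044,0,0,1],[-0.0336,0.0086,-0.0084,-0.045,0,0,1],[-0.0336,0.0089,-0.008,-0.045,0,0,1],[-0.0336,0.0092,-0.0076,-0.045,0,0,1]]]'
python3 -m pendant '[[[-0.0336,0.0095,-0.0071,-0.045,0,0,1],[-0.0336,0.0097,-0.0067,-0.045,0,0,1],[-0.0336,0.01,-0.0063,-0.045,0,0,1],[-0.0336,0.0113,-0.0058,-0.045,0,0,1],[0,0,0,0,0,0,1],[0,0,0,0,0,0,1],[0,0,0,0,0,0,1]]]'
python3 - <<'E'
from go import *
z=snap(ctrl,"wrist","w14")
p,R,o=now();print(o['time_s'],p,o['wrist_force'],"out",(p-O)@A,o['opening'])
go(out(.14,-.0012),RA,1)
cv2.imwrite("pics/w14z.png",cv2.resize(z['p'][140:320,180:380],None,fx=3,fy=3)[:,:,::-1])
E
```

```text
time_s: 20.35
eef_pos: [0.5246, 0.0815, 0.2846]
eef_rot: [0.114, 0.639, 0.749, 0.135]
wrist_force: [0.9, -0.5, -1.0]
opening: 0.411
time_s: 21.05
eef_pos: [0.5717, -0.045, 0.3252]
eef_rot: [0.171, 0.626, 0.733, 0.202]
wrist_force: [0.5, -0.4, -3.0]
opening: 0.415
21.1 [ 0.57191596 -0.04465584  0.32563657] [ 0.41827668  0.7338874  -2.10741656] out 0.17264583615354528 0.4098508003088377
total shift tool [-0.0013 -0.0048  0.0326] turn [-0.001 -0.003  0.001] n 1
   [-0.0013, -0.0048, 0.0326] [-0.001, -0.003, 0.001]
```

View pics/w14z.png

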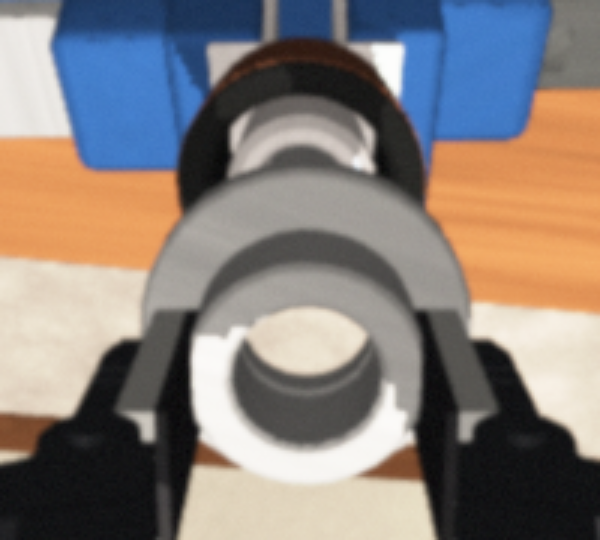

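```bash
python3 -m pendant '[[[-0.0005,-0.004,0.01,0,0,0,1],[0,0,0,0,0,0,1],[0,0,0,0,0,0,1]]]'
python3 - <<'E'
from go import *
from scipy.optimize import least_squares
np.set_printoptions(suppress=True,precision=4)
z=snap(ctrl,"wrist","w15")
p,R,o=now();print(o['time_s'],p,"out",(p-O)@A)
go(out(.14,-.0012),RA,1)
W,ok=cloud(z);T=(W-p)@R.as_matrix()
rz=((p-O)@A)-.072
m=ok&(abs(T[...,2]-rz)<.006)&(np.hypot(T[...,0],T[...,1])<.04)
t=T[m];print("rim",rz,len(t),t.min(0),t.max(0),np.median(t[:,2]))
# drum outer wall
m=ok&(T[...,2]>rz+.006)&(T[...,2]<rz+.05)&(abs(np.hypot(T[...,0],T[...,1])-.031)<.006)&(T[...,1]<-.01)
w=T[m];s=least_squares(lambda q:np.hypot(w[:,0]-q[0],w[:,1]-q[1])-.031,[0,0],loss='soft_l1',f_scale=.001);print("drum",len(w),s.x,abs(s.fun).mean())
sl=T[ok&(T[...,2]>.013)&(T[...,2]<.0265)&(T[...,1]<-.008)&(np.hypot(T[...,0],T[...,1])<.025)]
s=least_squares(lambda q:np.hypot(sl[:,0]-q[0],sl[:,1]-q[1])-.019,[0,0],loss='soft_l1',f_scale=.001);print("boss",len(sl),s.x,abs(s.fun).mean())
cv2.imwrite("pics/w15z.png",cv2.resize(z['p'][140:320,180:380],None,fx=3,fy=3)[:,:,::-1])
E
```

```text
time_s: 21.4
eef_pos: [0.5741, -0.0453, 0.3157]
eef_rot: [0.172, 0.626, 0.734, 0.203]
wrist_force: [-0.3, -0.9, -2.1]
opening: 0.413
21.45 [ 0.5743 -0.0456  0.3163] out 0.16348512296116344
total shift tool [ 0.0001 -0.002   0.0235] turn [ 0.001 -0.002  0.001] n 1
   [0.0001, -0.002, 0.0235] [0.001, -0.002, 0.001]
rim 0.09148512296116344 1666 [-0.031  -0.0386  0.0899] [0.0305 0.0238 0.0975] 0.0923352768729826
drum 72 [-0.0002 -0.007 ] 0.0003696878836042192
boss 1309 [ 0.0001 -0.0023] 0.0016834823032944844
```

View pics/w15z.png

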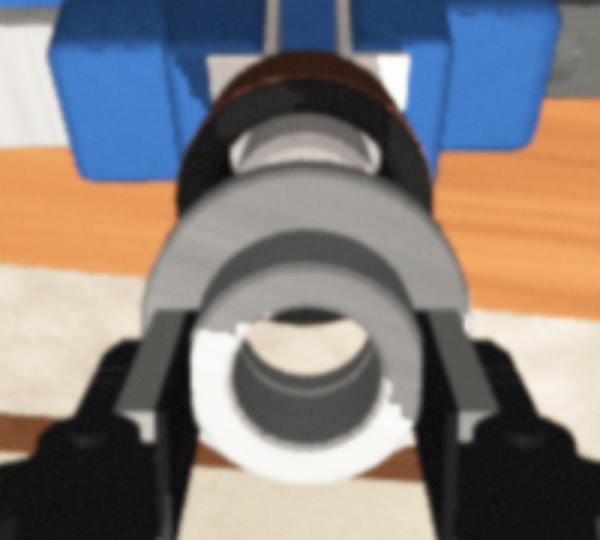

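```bash
python3 - <<'E'
from go import *
from scipy.optimize import least_squares
np.set_printoptions(suppress=True,precision=4)
z=load("w11")
p=np.array([0.62820347,-0.03688073,0.22582622]);R=q2R([.174,.625,.733,.203])
W,ok=cloud(z);T=(W-p)@R.as_matrix()
r=np.hypot(T[...,0],T[...,1]+.004)
w=T[ok&(abs(T[...,2]-.01)<.02)&(abs(r-.031)<.008)&(T[...,1]<-.012)&(abs(T[...,0])<.028)&(T[...,2]>-.01)]
s=least_squares(lambda q:np.hypot(w[:,0]-q[0]-q[2]*w[:,2],w[:,1]-q[1]-q[3]*w[:,2])-.031,[0,0,0,0],loss='soft_l1',f_scale=.001);print(len(w),s.x,abs(s.fun).mean())
E
```

```text
2087 [ 0.0004 -0.0663  0.0381  0.0151] 0.004334488719864167
```

```bash
python3 - <<'E'
from go import *
from scipy.optimize import least_squares
np.set_printoptions(suppress=True,precision=4)
z=load("w11")
p=np.array([0.62820347,-0.03688073,0.22582622]);R=q2R([.174,.625,.733,.203])
W,ok=cloud(z);T=(W-p)@R.as_matrix()
for zz in(-.0145,-.005,0,.01,.02,.03,.04):
    m=ok&(abs(T[...,2]-zz)<.002)&(abs(T[...,0])<.003)&(T[...,1]<-.01)&(T[...,1]>-.045)
    print(zz,m.sum(),T[m][:,1].min() if m.any() else None, np.median(T[m][:,1]) if m.any() else None)
E
```

```text
-0.0145 415 -0.03895356481550794 -0.03405887935513714
-0.005 258 -0.039103510800144334 -0.0226283331310035
0 133 -0.03897300323220323 -0.02386350721828346
0.01 31 -0.03892348455097676 -0.03861199145221631
0.02 27 -0.03887877876565717 -0.03852181018305123
0.03 21 -0.03861590447111222 -0.03836306150115982
0.04 15 -0.038362057895266755 -0.038241164307365655
```

```bash
python3 -m pendant '[[[0,-0.001,0.01,0,0,0,1],[0,0,0.01,0,0,0,1],[0,0,0.01,0,0,0,1],[0,0,0,0,0,0,1]]]'
python3 -m pendant '[[[0,0,0.005,0,0,0,1],[0,0,0.004,0,0,0,1],[0,0,0,0,0,0,1]]]'
python3 - <<'E'
from go import *
z=snap(ctrl,"wrist","w16")
p,R,o=now();print(o['time_s'],p,"out",(p-O)@A,o['wrist_force'])
go(out(.11,-.0012),RA,1)
cv2.imwrite("pics/w16z.png",cv2.resize(z['p'][140:320,180:380],None,fx=3,fy=3)[:,:,::-1])
E
```

```text
time_s: 21.85
eef_pos: [0.5884, -0.0435, 0.288]
eef_rot: [0.171, 0.626, 0.733, 0.202]
wrist_force: [-0.2, -0.3, -2.4]
opening: 0.412
time_s: 22.15
eef_pos: [0.5933, -0.0431, 0.2822]
eef_rot: [0.172, 0.626, 0.733, 0.203]
wrist_force: [-0.8, -0.1, -1.8]
opening: 0.414
22.2 [ 0.59333618 -0.0431111   0.28249881] out 0.12463305168060373 [-0.1467235  -0.86829142 -2.26338612]
total shift tool [ 0.0006 -0.0012  0.0146] turn [ 0.002 -0.001  0.001] n 1
   [0.0006, -0.0012, 0.0146] [0.002, -0.001, 0.001]
```

View pics/w16z.png

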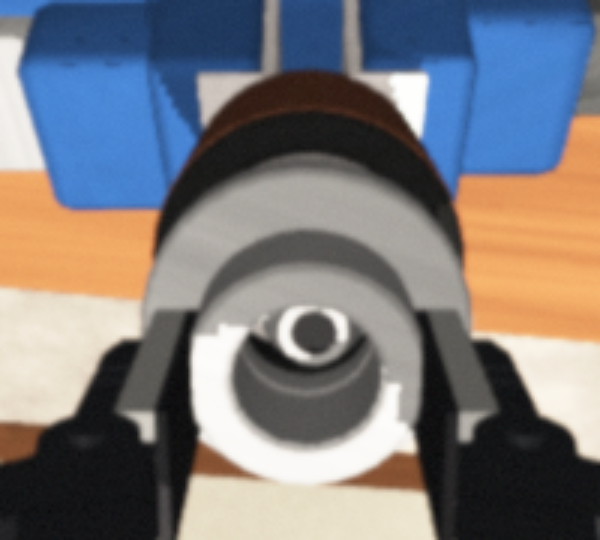

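```bash
python3 -m pendant '[[[0.001,-0.0005,0.004,0,0,0,1],[0,0,0.004,0,0,0,1],[0,0,0,0,0,0,1]]]'
python3 -m pendant '[[[0,0,0.003,0,0,0,1],[0,0,0.003,0,0,0,1],[0,0,0,0,0,0,1]]]'
python3 - <<'E'
from go import *
p,R,o=now();print(o['time_s'],p,"out",(p-O)@A,o['wrist_force'])
E
```

```text
time_s: 22.5
eef_pos: [0.5967, -0.0414, 0.2749]
eef_rot: [0.172, 0.626, 0.733, 0.202]
wrist_force: [-0.5, -0.5, -1.4]
opening: 0.415
time_s: 22.8
eef_pos: [0.6, -0.0412, 0.2703]
eef_rot: [0.173, 0.626, 0.733, 0.203]
wrist_force: [-1.2, 0.1, -1.0]
opening: 0.41
22.8 [ 0.60004505 -0.0411899   0.27030993] out 0.11061626311554278 [-1.15098727  0.0761802  -0.96212451]
```

```bash
python3 -m pendant '[[[0,0,0.002,0,0,0,1],[0,0,0,0,0,0,1]]]'; python3 -m pendant '[[[0,0,0.0015,0,0,0,1],[0,0,0,0,0,0,1]]]'
python3 - <<'E'
from go import *
p,R,o=now();print(o['time_s'],p,"out",(p-O)@A,o['wrist_force'])
E
```

```text
time_s: 23.0
eef_pos: [0.601, -0.041, 0.2704]
eef_rot: [0.173, 0.625, 0.733, 0.203]
wrist_force: [-11.4, -0.6, 8.7]
opening: 0.415
time_s: 23.2
eef_pos: [0.6019, -0.041, 0.2709]
eef_rot: [0.174, 0.625, 0.733, 0.203]
wrist_force: [-22.5, -0.2, 20.8]
opening: 0.415
23.2 [ 0.6018672  -0.04100111  0.27086502] out 0.11015763673773021 [-22.50993357  -0.19064105  20.80994151]
```

```bash
python3 -m pendant '[[[0,0,-0.003,0,0,0,1],[0,0,0,0,0,0,1],[0,0,0,0,0,0,0],[0,0,0,0,0,0,-1],[0,0,0,0,0,0,-1],[0,0,0,0,0,0,-1]]]'
python3 - <<'E'
from go import *
p,R,o=now();print(o['time_s'],p,o['wrist_force'],"out",(p-O)@A,o['opening'])
z=snap(ctrl,"wrist","w17")
np.set_printoptions(suppress=True,precision=4)
cv2.imwrite("pics/w17z.png",cv2.resize(z['p'][140:320,180:380],None,fx=3,fy=3)[:,:,::-1])
W,ok=cloud(z);T=(W-p)@R.as_matrix()
w=T[ok&(np.hypot(T[...,0],T[...,1])<.034)]
h,e=np.histogram(w[:,2],bins=np.arange(-.03,.05,.002));print(list(zip(e.round(3),h)))
E
```

```text
time_s: 23.8
eef_pos: [0.6002, -0.0411, 0.2699]
eef_rot: [0.173, 0.626, 0.733, 0.203]
wrist_force: [-0.0, -0.0, -0.3]
opening: 0.977
23.8 [ 0.60019201 -0.04106944  0.26989397] [-0.0111568  -0.01573675 -0.34847491] out 0.11017495192031096 0.9765985092627831
[(-0.03, 0), (-0.028, 0), (-0.026, 0), (-0.024, 0), (-0.022, 0), (-0.02, 0), (-0.018, 0), (-0.016, 0), (-0.014, 0), (-0.012, 0), (-0.01, 0), (-0.008, 0), (-0.006, 0), (-0.004, 0), (-0.002, 0), (0.0, 0), (0.002, 0), (0.004, 0), (0.006, 0), (0.008, 0), (0.01, 550), (0.012, 2380), (0.014, 394), (0.016, 632), (0.018, 297), (0.02, 331), (0.022, 322), (0.024, 268), (0.026, 122), (0.028, 570), (0.03, 3063), (0.032, 163), (0.034, 68), (0.036, 119), (0.038, 583), (0.04, 60), (0.042, 0), (0.044, 10), (0.046, 1)]
```

View pics/w17z.png

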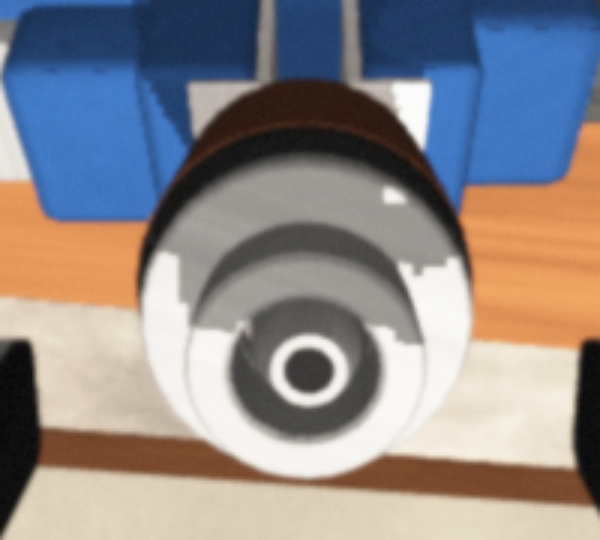

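```bash
python3 -m pendant '[[[0,0,-0.015,0,0,0,-1],[0,0,-0.03,0,0,0,-1],[0,0,-0.035,0,0,0,-1],[0,0,0,0,0,0,-1],[0,0,0,0,0,0,-1]]]'
python3 - <<'E'
from go import *
from scipy.optimize import least_squares
p,R,o=now();print(o['time_s'],p,o['wrist_force'],"out",(p-O)@A,o['opening'])
z=snap(ctrl,"wrist","w18");s=snap(ctrl,"side","s18")
np.set_printoptions(suppress=True,precision=4)
a=cv2.resize(z['p'][100:260,180:380],None,fx=3,fy=3);b=cv2.resize(s['p'][150:250,240:340],(480,480),interpolation=cv2.INTER_CUBIC)
cv2.imwrite("pics/f18.png",np.hstack([a[:,120:440],b])[:,:,::-1])
W,ok=cloud(z);L=W-O;t=L@A;P=L-t[...,None]*A;r=np.linalg.norm(P,axis=-1)
w=t[ok&(r<.036)];h,e=np.histogram(w,bins=np.arange(.0,.11,.002));print([(round(x,3),c) for x,c in zip(e,h) if c])
X=RA.as_matrix()[:,0]
top=P[ok&(r<.026)&(abs(t-.097)<.004)];u=np.c_[top@X,top@YT];print("boss",(u.min(0)+u.max(0))/2,np.ptp(u,axis=0))
tt=t[ok&(r<.026)&(abs(t-.097)<.004)];print("tilt boss",np.linalg.lstsq(np.c_[u,np.ones(len(u))],tt,rcond=None)[0])
m=ok&(r<.031)&(abs(t-.079)<.003)&(r>.021);u=np.c_[P[m]@X,P[m]@YT];print("disc",(u.min(0)+u.max(0))/2,np.linalg.lstsq(np.c_[u,np.ones(len(u))],t[m],rcond=None)[0])
E
```

```text
time_s: 24.35
eef_pos: [0.5598, -0.0479, 0.3397]
eef_rot: [0.174, 0.626, 0.733, 0.203]
wrist_force: [-0.4, 0.9, -0.6]
opening: 1.002
24.35 [ 0.55975822 -0.04785225  0.33967864] [-0.37493511  0.89536474 -0.57711866] out 0.19110975974204067 1.0017818682892243
[(0.01, 3), (0.012, 12), (0.014, 10), (0.016, 10), (0.018, 7), (0.02, 10), (0.022, 8), (0.024, 9), (0.026, 8), (0.028, 9), (0.03, 13), (0.032, 14), (0.034, 7), (0.036, 13), (0.038, 13), (0.04, 11), (0.042, 11), (0.044, 9), (0.046, 16), (0.048, 16), (0.05, 10), (0.052, 15), (0.054, 16), (0.056, 21), (0.058, 9), (0.06, 13), (0.062, 19), (0.064, 25), (0.066, 15), (0.068, 120), (0.07, 438), (0.072, 68), (0.074, 28), (0.076, 68), (0.078, 1451), (0.08, 498), (0.082, 75), (0.084, 99), (0.086, 120), (0.088, 122), (0.09, 115), (0.092, 218), (0.094, 167), (0.096, 992), (0.098, 289)]
boss [ 0.     -0.0019] [0.0375 0.0382]
tilt boss [0.0047 0.007  0.0969]
disc [-0.     -0.0017] [0.005  0.0168 0.0796]
```

View pics/f18.png

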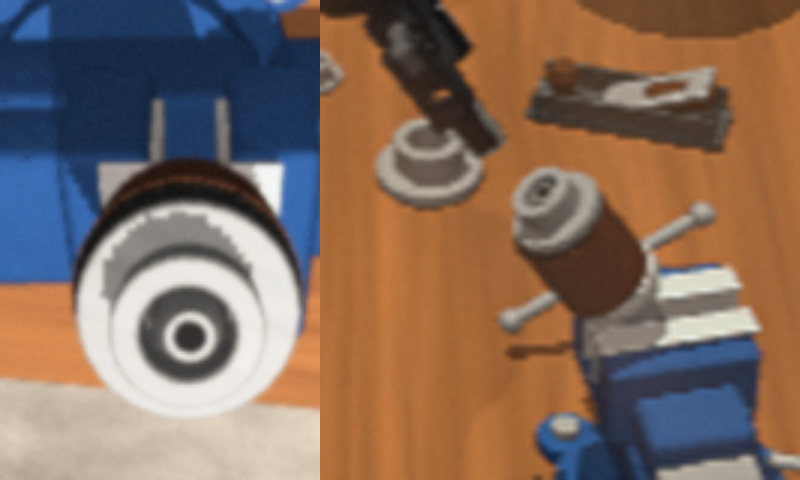

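All three are stacked and seated: boss face at 97–98 mm, disc at about 80 mm, drum rim at about 71 mm, tilt under 1°, cap about 2 mm off axis. The gripper is clear, so I'm handing in.

```bash
python3 - <<'E'
from bench import ctrl
print(ctrl.hand_in()); print(ctrl.get_obs()['time_s'])
E
```

```text
the job is handed in; nothing more can be done
None
the job is handed in; nothing more can be done
```

The bush, then the drum nearest the robot, then the middle-sized cap are on the arbor and let go. I handed the job in at about 24 s of the 72 s allowed; no verdict was reported.

- **Seating along the arbor:** in the last wrist-camera depth check, the cap's boss face was about 97 mm out from the shoulder (98 expected). Its disc top was about 79.6 mm out (80 expected) and the drum's outer end about 71 mm (72 expected). I checked the bush when I released it. The arbor then stood about 28 mm proud of it, as it should when the bush is home.
- **Alignment:** the cap sits about 2 mm off the axis and tilts less than about 1°. The drum sags about 4 mm off the axis, within its 8 mm limit.
- **Forces:** each part went home with some sideways force. The highest reading was about 48 N, on the bush. It dropped to near zero on release, and the open gripper is about 70 mm or more clear of the stack.
- **Disagreements:** early estimates of the arbor's lean ranged from 30° to 33°. I used about 31°, and close-up views agreed to within about 1°. Arm position readings jittered by 1–2 mm.
- **Bystanders:** I never moved near the bolt, spanner or hand plane, but I did not measure their positions again at the end.

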